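# Load the indexing table with cup blanks

## Robot

A 6-joint arm with a two-finger parallel gripper is mounted at the origin on the work surface. World frame = base frame: x ahead of the robot, y to its left, z up, the work surface at z = 0. Lengths are in m, angles in rad, forces in N, time in s.
With the tool pointing down it reaches from about 0.375 to 0.825 m from the base axis. Payload 5.5 kg.
Tool frame: the origin (TCP) lies on the front face of the gripper's body, between the roots of the fingers; the fingertips stand 73 mm ahead of it and the grasp point (between the pads) lies 54 mm ahead of it; z points along the fingers, y is the line along which they close (so a half turn about z gives the same grasp; the last joint's range is limited). The gripper opens to 85 mm and grips with 20 to 120 N. Pads are 22 mm wide; open, the fingers measure 114 mm over their backs; the gripper's body (76 mm by 85 mm) begins 54 mm behind the grasp point. The pads swing forward as they close: fully open they stand 13 mm farther back than shut.
Start: joints at [-1.274, 0.314, -0.047, 1.21, 0, 1.571], TCP at [0.175, -0.574, 0.304] pointing down, gripper open.
Joint ranges: [-2.67, 2.67], [-0.69, 1.73], [-1.03, 1.25], [-2.08, 2.16], [-1.42, 1.45], [-3.14, 3.14]. Speed limits (rad/s): [2.39, 2.39, 3.01, 3.14, 3.14, 3.14].

## Interface

Orientations are given as a rotation vector (axis times angle).
In Python, from workcell import arm gives the robot as it stands.
- The arm moves only by the tool arm_command, never from a script. Its argument "series" is a list of rows, each an object with "travel": the shift along the tool's x, y, z in m, a list of three; "yaw": the turn about the tool's z in degrees; "hand": the opening, from 0 (shut) to 1 (fully open). In form: [{"travel": [x, y, z], "yaw": yaw, "hand": hand}, ...]. A call has 1 to 12 rows; each row is the pose to reach, as a shift and turn from the pose commanded when the call began, along the tool's axes at that moment; what a row does not reach only later rows make up. A row lasts 1/10 s, in which the tool goes at most 50 mm and 8.59 degrees, less where a joint would pass 70% of its speed; a pose out of reach is approached as far as the arm can. A call with a gripper value outside its range is refused whole. The fingers move at their own pace and stop on an object; "squeeze" is the grip in N (left out, the last holds). Time passes only in rows, so rows that repeat a pose let the fingers close. It gives the time, the measured TCP pose, the force, the opening and the grip force at its end, in the units of the state.
- arm.read_state(): the state, without advancing time (a new reading comes with each control period).
- arm.read_camera(name): name is "scene" or "top" or "wrist"; returns a dict with "frame" (480x640x3 uint8, red, green, blue), "K" (3x3 intrinsics, pixels), "eye" and "orientation" of the camera in the world. Camera axes: x right, y down, z forward; pixel columns grow to the right and rows downward; lengths in m; the calibration is good to about 2 mm. A picture is of the moment at which its call begins. There is no depth.
- arm.job_done(): hands the job in; it is judged then, once.
The state is a dict: "t": time; "joints": joint angles; "joint_velocities": joint speeds; "tau": joint torques, N m; "ee_pos": TCP position; "tool_rot": TCP orientation; "contact_force": force on the tool from outside, world axes, zero at the start; "torque": the same for the moment, N m; "opening": finger opening in m; "grip_force": force on a finger pad.
Only numpy, scipy, OpenCV 4.12 (cv2) and the standard library are available. Lean on these libraries where they do the work, as an engineer would, in place of code of your own. Each camera call takes 0.05 s, during which the arm holds its last target. There are 200 camera calls.

## Task

First make the indexing table safe: pull the yellow safety key up out of its socket and put it in the red tray, before handling the crank. Then load every wooden cup blank on the bench, upright and fully down, one to a pocket, into the dial through the opening in the yellow guard rail, turning the dial by its red crank from one detent to another as needed. Finish with the dial resting in a detent, an empty pocket at the opening and all the blanks under the rail, and leave the oil bottle, the jar and the mug as they stand.

Things in the scene. Friction and masses are not known exactly. Their poses are not given: they have to be found in the camera images.
- turret: fixed green round base (330 mm across) of a five-pocket indexing table, motor block at its rear (85 mm high), red mark at its front; origin on the dial's axis at bench height; its -x axis points to the red mark and the opening. Yellow guard rail: 12 mm bar, centre 138 mm up, 110 mm from the axis, over all but +-53 degrees about the opening; posts 176 mm out
- opening (a point): the place, fixed to the base, where the centre of a pocket's floor is when that pocket stands at the opening in the guard rail: 110 mm from the axis, 50 mm above the bench. Pockets elsewhere are barred from above by the rail
- dial (a joint): angle (rad) of the aluminium dial (304 mm across, top 50 mm up), anticlockwise from above, free to +-25 rad. Detents at every whole multiple of 1.2566 (72 degrees): there a sprung ball holds it and a pocket stands at the opening. The ball pulls in only from within about 0.07 rad, resists up to about 0.6 N m (13 N at the crank); elsewhere light friction holds the dial. May start between detents
- pocket0 (a point): centre of the floor of pocket 0 of the dial: a black upright round cup, 76 mm inside diameter, 85 mm outside, its wall standing 25 mm above its floor; the floor is 50 mm above the bench, 110 mm from the axis; pocket 0 stands at the opening when the dial reads 0 (plus any whole turn)
- pocket1 (a point): centre of the floor of pocket 1 of the dial: a black upright round cup, 76 mm inside diameter, 85 mm outside, its wall standing 25 mm above its floor; the floor is 50 mm above the bench, 110 mm from the axis; pocket 1 stands at the opening when the dial reads -1 x 1.2566 (plus any whole turn)
- pocket2 (a point): centre of the floor of pocket 2 of the dial: a black upright round cup, 76 mm inside diameter, 85 mm outside, its wall standing 25 mm above its floor; the floor is 50 mm above the bench, 110 mm from the axis; pocket 2 stands at the opening when the dial reads -2 x 1.2566 (plus any whole turn)
- pocket3 (a point): centre of the floor of pocket 3 of the dial: a black upright round cup, 76 mm inside diameter, 85 mm outside, its wall standing 25 mm above its floor; the floor is 50 mm above the bench, 110 mm from the axis; pocket 3 stands at the opening when the dial reads -3 x 1.2566 (plus any whole turn)
- pocket4 (a point): centre of the floor of pocket 4 of the dial: a black upright round cup, 76 mm inside diameter, 85 mm outside, its wall standing 25 mm above its floor; the floor is 50 mm above the bench, 110 mm from the axis; pocket 4 stands at the opening when the dial reads -4 x 1.2566 (plus any whole turn)
- handle: revolving red upright handle post of the dial's crank: 18 mm round bar, from 114 to 215 mm above the bench, spinning freely on its own axis, 45 mm from the dial's axis; origin on the post's axis at bench height. Carried by a steel arm on the dial's hub midway between pocket0 and pocket1; moving it round the dial's axis turns the dial
- crank_post (a point): point on the axis of the red handle post to grip, 195 mm above the bench, 20 mm below its top; all else there is lower than 146 mm
- socket: fixed grey key socket box, 80 x 80 mm, 55 mm high, with a square upright hole from the top; origin at the centre of its underside, z up
- key: yellow safety key, at first in the socket: square shank 22 x 22 mm, 40 mm long, below a flat grip 56 mm wide (its x), 20 mm thick (its y), 40 mm high; 0.06 kg; origin at the centre of the shank's lower end, z along the shank to the grip. Seated, the grip spans 55 to 95 mm above the bench. A sprung ball catch holds it: pull straight up with 10 to 20 N; free of the hole after 40 mm
- key_top (a point): middle of the top face of the key's grip, 80 mm from the key's origin
- tray: fixed red open tray, 170 mm (its x) by 180 mm (its y), 30 mm high, walls and floor 5 mm thick; origin at the centre of its underside
- blank1: turned wooden cup blank, mid-brown, upright on the bench, dark dot on top: foot 66 mm in diameter and 28 mm high, above it a spigot 42 mm in diameter and 42 mm high (70 mm in all), 0.08 to 0.17 kg; origin at the centre of its underside, z up along its axis; absent in some starts (2 or 3 of the four are there)
- blank2: turned wooden cup blank, mid-brown, upright on the bench, dark dot on top: foot 66 mm in diameter and 28 mm high, above it a spigot 42 mm in diameter and 42 mm high (70 mm in all), 0.08 to 0.17 kg; origin at the centre of its underside, z up along its axis; absent in some starts (2 or 3 of the four are there)
- blank3: turned wooden cup blank, mid-brown, upright on the bench, dark dot on top: foot 66 mm in diameter and 28 mm high, above it a spigot 42 mm in diameter and 42 mm high (70 mm in all), 0.08 to 0.17 kg; origin at the centre of its underside, z up along its axis; absent in some starts (2 or 3 of the four are there)
- blank4: turned wooden cup blank, mid-brown, upright on the bench, dark dot on top: foot 66 mm in diameter and 28 mm high, above it a spigot 42 mm in diameter and 42 mm high (70 mm in all), 0.08 to 0.17 kg; origin at the centre of its underside, z up along its axis; absent in some starts (2 or 3 of the four are there)
- oil: bystander: white oil bottle, 60 mm in diameter, 150 mm high, origin under its centre
- jar: bystander: amber jar, 70 mm in diameter, 80 mm high, origin under its centre
- mug: bystander: finished dark wooden mug, 84 mm across, 75 mm high, origin under its centre
Mind the look-alikes: they are no part of the job. Leave any blue or purple look-alike of the blank1 alone. Several things have the shape of the key; the one meant has the colours described above.

How it is judged:
On the way, in this order (a step that is already met when the one before it is completed fails the run):
1. the safety key is out of its socket and in the red tray (x of key in the frame of tray between -0.085 and 0.085 m and y of key in the frame of tray between -0.09 and 0.09 m and x of key_top in the frame of tray between -0.085 and 0.085 m and y of key_top in the frame of tray between -0.09 and 0.09 m and z of key in the frame of tray below 0.04 m and z of key_top in the frame of tray below 0.1 m), for 0.3 s.
2. a blank has been set in the pocket at the opening (((((horizontal distance between blank1 and pocket0 below 0.009 m or horizontal distance between blank1 and pocket1 below 0.009 m or horizontal distance between blank1 and pocket2 below 0.009 m or horizontal distance between blank1 and pocket3 below 0.009 m or horizontal distance between blank1 and pocket4 below 0.009 m) and z of blank1 in the frame of turret between 0.044 and 0.056 m and angle between blank1's own z axis and vertical below 0.12 rad) and horizontal distance between blank1 and opening below 0.04 m) or (((horizontal distance between blank2 and pocket0 below 0.009 m or horizontal distance between blank2 and pocket1 below 0.009 m or horizontal distance between blank2 and pocket2 below 0.009 m or horizontal distance between blank2 and pocket3 below 0.009 m or horizontal distance between blank2 and pocket4 below 0.009 m) and z of blank2 in the frame of turret between 0.044 and 0.056 m and angle between blank2's own z axis and vertical below 0.12 rad) and horizontal distance between blank2 and opening below 0.04 m) or (((horizontal distance between blank3 and pocket0 below 0.009 m or horizontal distance between blank3 and pocket1 below 0.009 m or horizontal distance between blank3 and pocket2 below 0.009 m or horizontal distance between blank3 and pocket3 below 0.009 m or horizontal distance between blank3 and pocket4 below 0.009 m) and z of blank3 in the frame of turret between 0.044 and 0.056 m and angle between blank3's own z axis and vertical below 0.12 rad) and horizontal distance between blank3 and opening below 0.04 m) or (((horizontal distance between blank4 and pocket0 below 0.009 m or horizontal distance between blank4 and pocket1 below 0.009 m or horizontal distance between blank4 and pocket2 below 0.009 m or horizontal distance between blank4 and pocket3 below 0.009 m or horizontal distance between blank4 and pocket4 below 0.009 m) and z of blank4 in the frame of turret between 0.044 and 0.056 m and angle between blank4's own z axis and vertical below 0.12 rad) and horizontal distance between blank4 and opening below 0.04 m))), for 0.2 s.
3. the dial has been turned on, carrying a seated blank away under the guard rail (((((horizontal distance between blank1 and pocket0 below 0.009 m or horizontal distance between blank1 and pocket1 below 0.009 m or horizontal distance between blank1 and pocket2 below 0.009 m or horizontal distance between blank1 and pocket3 below 0.009 m or horizontal distance between blank1 and pocket4 below 0.009 m) and z of blank1 in the frame of turret between 0.044 and 0.056 m and angle between blank1's own z axis and vertical below 0.12 rad) and horizontal distance between blank1 and opening above 0.1 m) or (((horizontal distance between blank2 and pocket0 below 0.009 m or horizontal distance between blank2 and pocket1 below 0.009 m or horizontal distance between blank2 and pocket2 below 0.009 m or horizontal distance between blank2 and pocket3 below 0.009 m or horizontal distance between blank2 and pocket4 below 0.009 m) and z of blank2 in the frame of turret between 0.044 and 0.056 m and angle between blank2's own z axis and vertical below 0.12 rad) and horizontal distance between blank2 and opening above 0.1 m) or (((horizontal distance between blank3 and pocket0 below 0.009 m or horizontal distance between blank3 and pocket1 below 0.009 m or horizontal distance between blank3 and pocket2 below 0.009 m or horizontal distance between blank3 and pocket3 below 0.009 m or horizontal distance between blank3 and pocket4 below 0.009 m) and z of blank3 in the frame of turret between 0.044 and 0.056 m and angle between blank3's own z axis and vertical below 0.12 rad) and horizontal distance between blank3 and opening above 0.1 m) or (((horizontal distance between blank4 and pocket0 below 0.009 m or horizontal distance between blank4 and pocket1 below 0.009 m or horizontal distance between blank4 and pocket2 below 0.009 m or horizontal distance between blank4 and pocket3 below 0.009 m or horizontal distance between blank4 and pocket4 below 0.009 m) and z of blank4 in the frame of turret between 0.044 and 0.056 m and angle between blank4's own z axis and vertical below 0.12 rad) and horizontal distance between blank4 and opening above 0.1 m))), for 0.2 s.
At the end, for the whole second after the job is handed in: Key within the tray's outline, down on its floor; each present blank upright (0.12 rad) on a pocket's floor (9 mm off centre, height within 6 mm), at rest, over 100 mm from the opening; dial still, a pocket within 7 mm of the opening; bystanders within 60 mm, upright (all of step 1 and horizontal distance between any of pocket0, pocket1, pocket2, pocket3, pocket4 and opening below 0.007 m and velocity of joint dial between -0.05 and 0.05 rad/s and (horizontal distance between blank1 and pocket0 below 0.009 m or horizontal distance between blank1 and pocket1 below 0.009 m or horizontal distance between blank1 and pocket2 below 0.009 m or horizontal distance between blank1 and pocket3 below 0.009 m or horizontal distance between blank1 and pocket4 below 0.009 m) and z of blank1 in the frame of turret between 0.044 and 0.056 m and angle between each of blank1, blank2, blank3, blank4's own z axis and vertical below 0.12 rad and horizontal distance between each of blank1, blank2, blank3, blank4 and opening above 0.1 m and linear speed of each of blank1, blank2, blank3, blank4 below 0.03 m/s and (horizontal distance between blank2 and pocket0 below 0.009 m or horizontal distance between blank2 and pocket1 below 0.009 m or horizontal distance between blank2 and pocket2 below 0.009 m or horizontal distance between blank2 and pocket3 below 0.009 m or horizontal distance between blank2 and pocket4 below 0.009 m) and z of blank2 in the frame of turret between 0.044 and 0.056 m and (horizontal distance between blank3 and pocket0 below 0.009 m or horizontal distance between blank3 and pocket1 below 0.009 m or horizontal distance between blank3 and pocket2 below 0.009 m or horizontal distance between blank3 and pocket3 below 0.009 m or horizontal distance between blank3 and pocket4 below 0.009 m) and z of blank3 in the frame of turret between 0.044 and 0.056 m and (horizontal distance between blank4 and pocket0 below 0.009 m or horizontal distance between blank4 and pocket1 below 0.009 m or horizontal distance between blank4 and pocket2 below 0.009 m or horizontal distance between blank4 and pocket3 below 0.009 m or horizontal distance between blank4 and pocket4 below 0.009 m) and z of blank4 in the frame of turret between 0.044 and 0.056 m); the robot touches nothing.
It fails at once if the crank is handled while the key is still in its socket (distance between key and socket below 0.03 m and contact force between the fingers and handle above 1 N).
It fails at once if the oil bottle, the jar or the wooden mug is shoved aside by more than 6 cm or knocked over (distance of any of oil, jar, mug from where it was at the start of the episode above 0.06 m or angle between any of oil, jar, mug's own z axis and vertical above 0.6 rad).
Of blank1, blank2, blank3, blank4 only 2 to 3 are there at a start; the rules pass over those that are not, and their reading is None.
At some moment in a run one of blank1, blank2, blank3, blank4 may be knocked a few centimetres aside while the robot is not near it.
It also fails if it takes over 210 s, if anything falls off the work surface, if the arm or the gripper's body presses on something with over 40 N, if the wrist force passes 120 N, or if a joint passes its speed limit or range.

## Working session

There is one attempt and no reset: what is moved stays moved. The work goes in short steps, Python scripts to look and compute and a tool call to move; the robot and the scene stay as the last step left them, time stands still between calls to the robot, and variables do not carry over. Pictures are saved under pics/ and viewed, at most 14 in all, crops included, and the job is handed in when it is done.

Besides the shell and the picture viewer there is one more tool, called after "Call:" by a JSON object that holds its "fn" and its "kwargs". arm_command: Moves the arm, as the interface text tells. Its arguments: {"type":"object","properties":{"series":{"type":"array"},"squeeze":{"type":"number"}},"required":["series"]}

```bash
mkdir -p pics; cat > h.py <<'E'
import numpy as np, cv2, pickle
from scipy.spatial.transform import Rotation as R
from workcell import arm
def Rm(o):
    o=np.array(o,float)
    if o.shape==(3,3): return o
    return R.from_rotvec(o).as_matrix() if o.size==3 else R.from_quat(o).as_matrix()
def snap(cam,name):
    c=arm.read_camera(cam); cv2.imwrite(f'pics/{name}.png',cv2.cvtColor(c['frame'],cv2.COLOR_RGB2BGR))
    pickle.dump(c,open(f'pics/{name}.pkl','wb')); return c
def load(n): return pickle.load(open(f'pics/{n}.pkl','rb'))
def ray(c,u,v):
    d=Rm(c['orientation'])@np.linalg.inv(np.array(c['K']))@[u,v,1]; return np.array(c['eye']),d/np.linalg.norm(d)
def onz(c,u,v,z):
    e,d=ray(c,u,v); return e+d*(z-e[2])/d[2]
def tri(*obs):
    A=np.zeros((3,3));b=np.zeros(3)
    for c,u,v in obs:
        e,d=ray(c,u,v);P=np.eye(3)-np.outer(d,d);A+=P;b+=P@e
    p=np.linalg.solve(A,b); return p,[float(np.linalg.norm((np.eye(3)-np.outer(ray(c,u,v)[1],ray(c,u,v)[1]))@(p-ray(c,u,v)[0]))) for c,u,v in obs]
def proj(c,p):
    q=np.array(c['K'])@(Rm(c['orientation']).T@(np.array(p)-np.array(c['eye']))); return q[:2]/q[2]
def tool(dw):  # world shift -> tool axes
    s=arm.read_state(); return Rm(s['tool_rot']).T@np.array(dw)
E
python3 - <<'E'
from h import *
for n in ['scene','top','wrist']:
    c=snap(n,n+'0'); print(n,c['eye'],c['orientation'],np.array(c['K'])[0])
s=arm.read_state();print(s); print(Rm(s['tool_rot']).round(3))
E
```

```text
scene [ 1.2343364  -0.45585708  0.87723526] [-2.09815583 -0.99901802  0.4566587 ] [443.31555851   0.         316.19043496]
top [0.33820549 0.0796602  1.52769023] [-2.10626648  2.15636322 -0.15395127] [554.27238002   0.         315.49512641]
wrist [ 0.24411815 -0.55206928  0.37362187] [ 2.32805199 -1.7194102  -0.25575819] [336.47400158   0.         314.73662581]
{'t': 0.15, 'joints': array([-1.27400750e+00,  3.14056452e-01, -4.78536494e-02,  1.21020542e+00,
       -1.34419366e-05,  1.57080136e+00]), 'joint_velocities': array([ 0.00085645, -0.00160864,  0.00361871,  0.00146893, -0.00176296,
       -0.00126972]), 'tau': array([-3.31890733e-04, -5.40045047e+01,  3.40059829e+01,  1.32787882e-02,
       -6.26790984e-05, -4.58182228e-06]), 'ee_pos': array([ 0.17536383, -0.57343119,  0.30323498]), 'tool_rot': array([-3.10577849e+00, -4.64285260e-01,  3.27125287e-04]), 'contact_force': array([-0.12641874, -0.06051167, -0.39087514]), 'torque': array([-0.01524296, -0.06128906,  0.03655957]), 'grip_force': 0.0, 'opening': 0.0852592236544222}
[[ 0.956  0.292 -0.   ]
 [ 0.292 -0.956  0.001]
 [-0.    -0.001 -1.   ]]
```

View pics/top0.png

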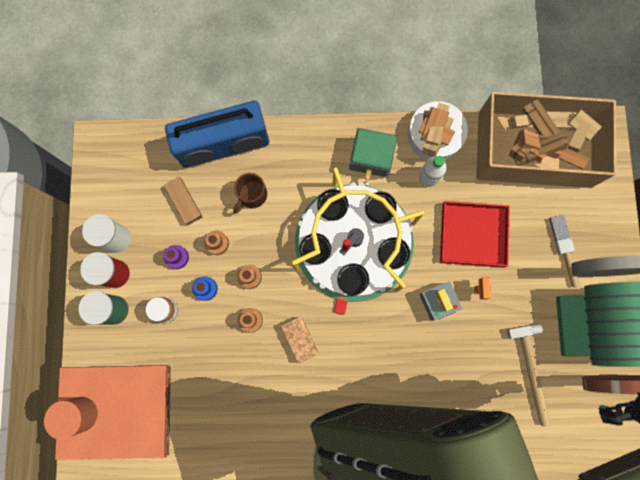

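View pics/scene0.png

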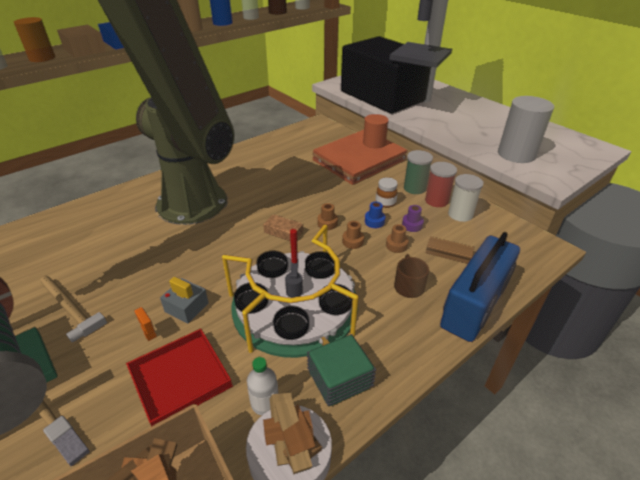

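```bash
python3 - <<'E'
import cv2
a=cv2.imread('pics/top0.png');b=cv2.imread('pics/scene0.png')
f=lambda i,x,y,w,h,s:cv2.resize(i[y:y+h,x:x+w],None,fx=s,fy=s,interpolation=cv2.INTER_CUBIC)
import numpy as np
cv2.imwrite('pics/c1.png',f(a,280,165,200,150,4))
cv2.imwrite('pics/c2.png',f(b,120,215,250,200,3))
l=f(a,190,220,80,120,5); r=f(b,310,195,100,60,4)
o=np.zeros((600,800,3),np.uint8);o[:,:400]=l;o[:240,400:]=r;cv2.imwrite('pics/c3.png',o)
E
```

```text
(no output)
```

View pics/c1.png

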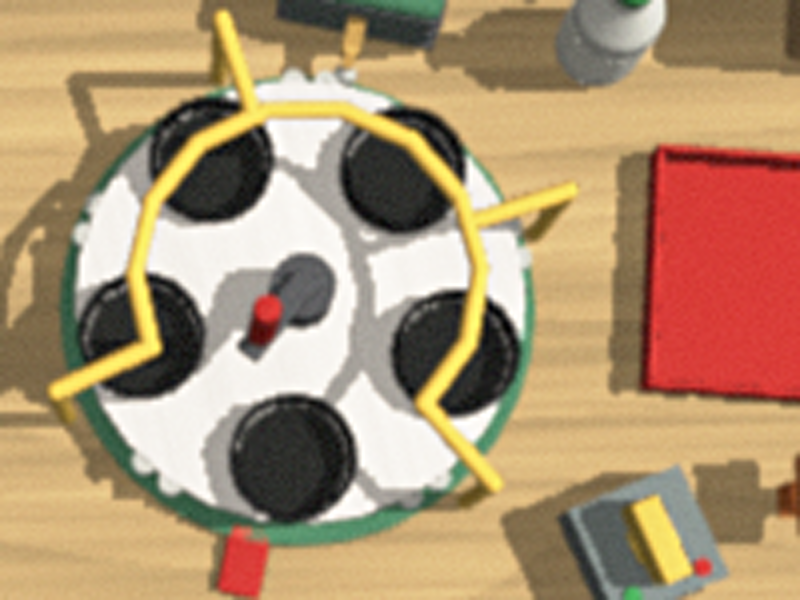

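View pics/c2.png

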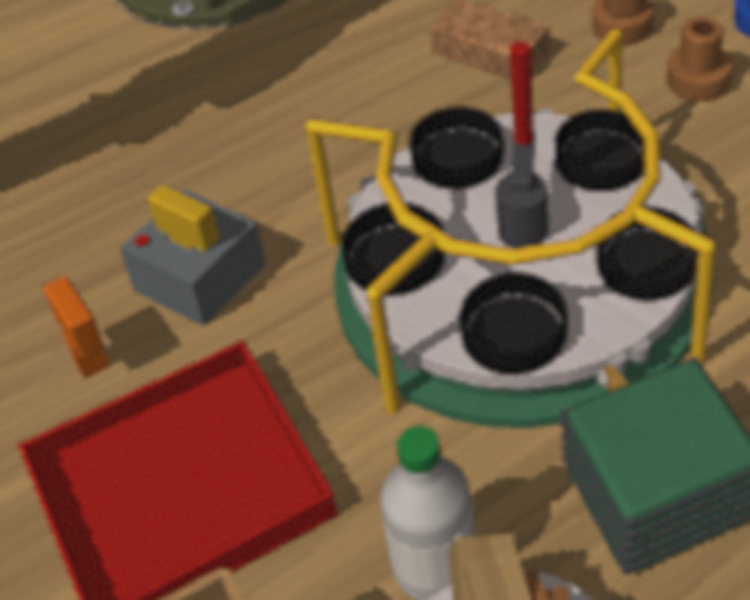

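View pics/c3.png

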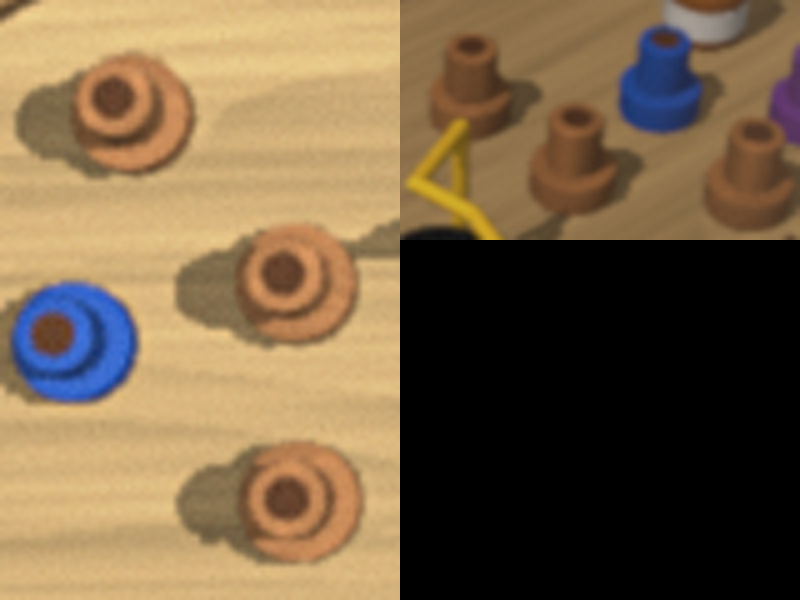

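```bash
cat > m1.py <<'E'
from h import *
T=load('top0');S=load('scene0')
t1=lambda x,y:(T,280+x/4,165+y/4); s2=lambda x,y:(S,120+x/3,215+y/3)
t3=lambda x,y:(T,190+x/5,220+y/5); s3=lambda x,y:(S,310+(x-400)/4,195+y/4)
print('key',tri(t1(661,539),s2(184,207)))
k=[onz(*t1(*p),.095) for p in [(628,503),(655,493),(692,575),(665,586)]]
print('keydir',k[2]-k[1],k[3]-k[0],np.mean(k,0),'width',np.linalg.norm(k[2]-k[1]),np.linalg.norm(k[1]-k[0]))
for n,a,b in [('A',(113,98),(757,130)),('B',(283,272),(576,116)),('C',(287,498),(472,45))]: print(n,tri(t3(*a),s3(*b)))
P=np.array([onz(*t1(*p),.075) for p in [(293,458),(140,337),(211,160),(402,170),(455,352)]])
c=P.mean(0);print('axis',c); 
d=P-c; ang=np.degrees(np.arctan2(d[:,1],d[:,0])); print(np.linalg.norm(d,axis=1),ang,(ang%72))
q=[onz(*t1(*p),.138) for p in [(157,348),(428,402)]]
for z in q: print('rail',np.linalg.norm((z-c)[:2]),np.degrees(np.arctan2(*(z-c)[1::-1])))
m=onz(*t1(243,563),.02);print('mark',np.linalg.norm((m-c)[:2]),np.degrees(np.arctan2(*(m-c)[1::-1])))
h=tri(t1(268,303),s2(521,46));print('handle top',h,np.linalg.norm((h[0]-c)[:2]),np.degrees(np.arctan2(*(h[0]-c)[1::-1])))
cs=[onz(T,*p,.03) for p in [(443,203),(508,205),(508,267),(441,263)]];print('tray',np.mean(cs,0),cs)
E
python3 m1.py
```

```text
key (array([ 0.42350363, -0.2306459 ,  0.08478296]), [0.0030362597539254233, 0.0030362597539254107])
keydir [-0.0530367  -0.02051213  0.        ] [-5.36087995e-02 -2.05716716e-02 -2.22044605e-16] [ 0.4216089 -0.2305731  0.095    ] width 0.056865090903968865 0.018690945393972987
A (array([0.59875134, 0.37513598, 0.06914732]), [0.0008704826995514022, 0.0008704826995513657])
B (array([0.5027543 , 0.28402316, 0.06872532]), [0.0006989829439406441, 0.0006989829439406795])
C (array([0.3842324 , 0.28290813, 0.06732798]), [0.0012947596862490321, 0.0012947596862490256])
axis [ 0.59025738 -0.00635927  0.075     ]
[0.10915512 0.11008302 0.10897746 0.10912879 0.10900349] [ 175.64191109  103.64216299   31.33230972  -40.58985257 -112.1809219 ] [31.64191109 31.64216299 31.33230972 31.41014743 31.8190781 ]
rail 0.10472571692679063 114.2961184247308
rail 0.11053009568341667 -137.65972797182496
mark 0.17873519858182632 166.57773849861397
handle top (array([0.56184475, 0.02205692, 0.21437503]), [0.0008946618060041423, 0.0008946618060041718]) 0.040184050343499034 134.99641522894527
tray [ 0.60199634 -0.33677496  0.03      ] [array([ 0.69172389, -0.25491438,  0.03      ]), array([ 0.68140129, -0.43282318,  0.03      ]), array([ 0.50978509, -0.41961295,  0.03      ]), array([ 0.52507511, -0.23974932,  0.03      ])]
```

Call:
{"fn": "arm_command", "kwargs": {"series": [{"travel": [0.335, -0.255, 0.08], "yaw": -4, "hand": 1}, {"travel": [0.335, -0.255, 0.08], "yaw": -4, "hand": 1}, {"travel": [0.335, -0.255, 0.08], "yaw": -4, "hand": 1}, {"travel": [0.335, -0.255, 0.08], "yaw": -4, "hand": 1}, {"travel": [0.335, -0.255, 0.08], "yaw": -4, "hand": 1}, {"travel": [0.335, -0.255, 0.08], "yaw": -4, "hand": 1}, {"travel": [0.335, -0.255, 0.08], "yaw": -4, "hand": 1}, {"travel": [0.335, -0.255, 0.08], "yaw": -4, "hand": 1}, {"travel": [0.335, -0.255, 0.08], "yaw": -4, "hand": 1}, {"travel": [0.335, -0.255, 0.08], "yaw": -4, "hand": 1}, {"travel": [0.335, -0.255, 0.08], "yaw": -4, "hand": 1}, {"travel": [0.335, -0.255, 0.08], "yaw": -4, "hand": 1}]}}

```text
t: 1.35
ee_pos: [0.4209, -0.2326, 0.224]
tool_rot: [3.089, 0.571, -0.0]
contact_force: [-0.6, -0.6, -0.8]
opening: 0.0851
grip_force: 0.0
```

```bash
python3 - <<'E'
from h import *
c=snap('wrist','w1'); s=arm.read_state();print(s['ee_pos'],Rm(s['tool_rot']).round(3),s['t'])
for z in(.095,):
  for p in [(.4216,-.2306,.095),(.4216,-.2306,.055),(.4216+.0262,-.2306+.01,.095),(.4216-.0262,-.2306-.01,.095)]: print(proj(c,p))
E
```

```text
[ 0.4208141  -0.23283184  0.22409769] [[ 0.934  0.357  0.   ]
 [ 0.357 -0.934 -0.   ]
 [-0.     0.    -1.   ]] 1.4
[312.45930589 254.1339316 ]
[312.74915099 236.12205681]
[312.49684007 210.32907367]
[312.42455759 294.68748484]
```

View pics/w1.png

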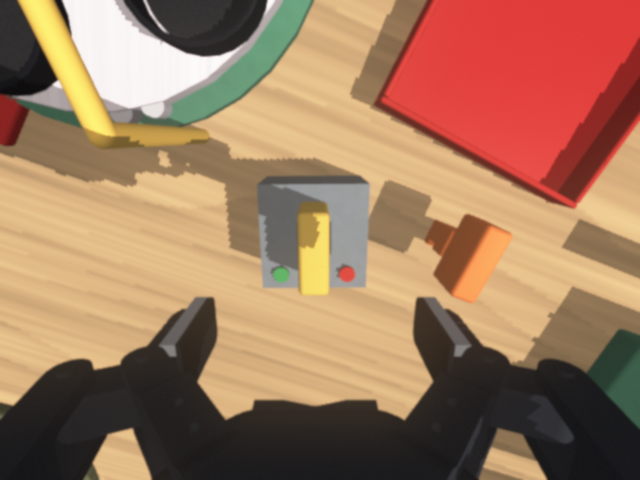

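Call:
{"fn": "arm_command", "kwargs": {"series": [{"travel": [0.002, -0.0005, 0.03], "yaw": 0, "hand": 1}, {"travel": [0.002, -0.0005, 0.06], "yaw": 0, "hand": 1}, {"travel": [0.002, -0.0005, 0.09], "yaw": 0, "hand": 1}, {"travel": [0.002, -0.0005, 0.09], "yaw": 0, "hand": 1}, {"travel": [0.002, -0.0005, 0.09], "yaw": 0, "hand": 0}, {"travel": [0.002, -0.0005, 0.09], "yaw": 0, "hand": 0}, {"travel": [0.002, -0.0005, 0.09], "yaw": 0, "hand": 0}, {"travel": [0.002, -0.0005, 0.09], "yaw": 0, "hand": 0}, {"travel": [0.002, -0.0005, 0.09], "yaw": 0, "hand": 0}, {"travel": [0.002, -0.0005, 0.09], "yaw": 0, "hand": 0}, {"travel": [0.002, -0.0005, 0.09], "yaw": 0, "hand": 0}, {"travel": [0.002, -0.0005, 0.09], "yaw": 0, "hand": 0}], "squeeze": 60}}

```text
t: 2.6
ee_pos: [0.4236, -0.231, 0.135]
tool_rot: [3.088, 0.573, 0.002]
contact_force: [-0.8, 0.1, 5.5]
opening: 0.0192
grip_force: 59.0
```

Call:
{"fn": "arm_command", "kwargs": {"series": [{"travel": [0, 0, -0.01], "yaw": 0, "hand": 0}, {"travel": [0, 0, -0.02], "yaw": 0, "hand": 0}, {"travel": [0, 0, -0.03], "yaw": 0, "hand": 0}, {"travel": [0, 0, -0.045], "yaw": 0, "hand": 0}, {"travel": [0, 0, -0.07], "yaw": 0, "hand": 0}, {"travel": [0, 0, -0.1], "yaw": 0, "hand": 0}, {"travel": [0.032, 0.04, -0.1], "yaw": 0, "hand": 0}, {"travel": [0.064, 0.08, -0.1], "yaw": 0, "hand": 0}, {"travel": [0.096, 0.12, -0.1], "yaw": 0, "hand": 0}, {"travel": [0.129, 0.163, -0.1], "yaw": 0, "hand": 0}, {"travel": [0.129, 0.163, -0.1], "yaw": 0, "hand": 0}, {"travel": [0.129, 0.163, -0.1], "yaw": 0, "hand": 0}]}}

```text
t: 3.8
ee_pos: [0.6027, -0.3372, 0.2337]
tool_rot: [-3.089, -0.572, 0.0]
contact_force: [-0.3, 0.4, -0.1]
opening: 0.0193
grip_force: 63.6
```

```bash
python3 - <<'E'
from h import *
c=snap('scene','s1'); s=arm.read_state();print(s['ee_pos'],s['opening'],s['grip_force'])
E
```

```text
[ 0.60152193 -0.33655952  0.23394393] 0.018946604783452815 63.568586111068726
```

View pics/s1.png

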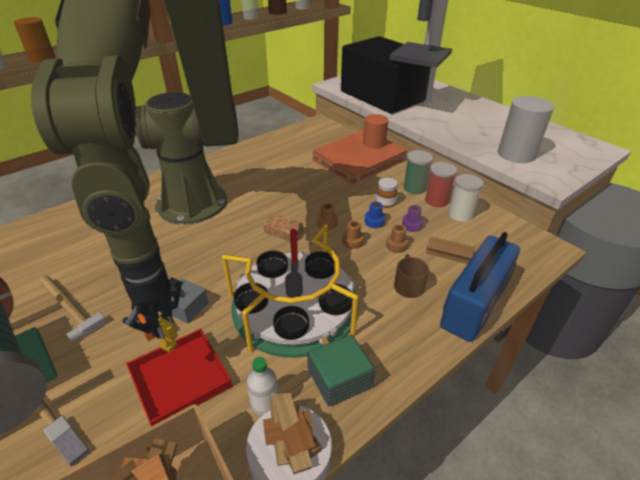

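Call:
{"fn": "arm_command", "kwargs": {"series": [{"travel": [0, 0, 0.04], "yaw": 0, "hand": 0}, {"travel": [0, 0, 0.07], "yaw": 0, "hand": 0}, {"travel": [0, 0, 0.095], "yaw": 0, "hand": 0}, {"travel": [0, 0, 0.106], "yaw": 0, "hand": 0}, {"travel": [0, 0, 0.106], "yaw": 0, "hand": 0}, {"travel": [0, 0, 0.106], "yaw": 0, "hand": 0.6}, {"travel": [0, 0, 0.106], "yaw": 0, "hand": 0.6}, {"travel": [0, 0, 0.106], "yaw": 0, "hand": 0.6}, {"travel": [0, 0, 0.106], "yaw": 0, "hand": 0.6}, {"travel": [0, 0, 0.07], "yaw": 0, "hand": 0.6}, {"travel": [0, 0, 0.03], "yaw": 0, "hand": 0.6}, {"travel": [0, 0, -0.02], "yaw": 0, "hand": 0.6}]}}

```text
t: 5.05
ee_pos: [0.6009, -0.3362, 0.2538]
tool_rot: [-3.087, -0.572, 0.004]
contact_force: [0.2, -0.5, -0.3]
opening: 0.0512
grip_force: 0.0
```

```bash
cat > blk.py <<'E'
from h import *
import sys
# dark dots of the blanks in a top view, at dot height z=.070
def dots(c,z=.07,lim=None):
    f=c['frame'];hsv=cv2.cvtColor(f,cv2.COLOR_RGB2HSV)
    br=cv2.inRange(hsv,(3,90,60),(16,255,235)); out=[]
    n,l,st,ce=cv2.connectedComponentsWithStats(br)
    for i in range(1,n):
        if 150<st[i,4]<3000:
            p=onz(c,*ce[i],.03)
            if .3<p[0]<.75 and .15<p[1]<.5: out.append((ce[i].round(1),st[i,4],p.round(4)))
    return out
E
python3 - <<'E'
from blk import *
T0=load('top0')
for o in dots(T0):print(o)
c=snap('top','t1'); s=arm.read_state();print(s['ee_pos'],s['t'])
for o in dots(c):print(o)
a=cv2.imread('pics/t1.png')[130:370,190:510];cv2.imwrite('pics/t1c.png',cv2.resize(a,None,fx=2.5,fy=2.5))
E
```

```text
(array([247.6, 191.3]), np.int32(666), array([0.7393, 0.2855, 0.03  ]))
(array([182.4, 200.6]), np.int32(825), array([0.7176, 0.4676, 0.03  ]))
(array([215.9, 242.4]), np.int32(475), array([0.5971, 0.3733, 0.03  ]))
(array([248.8, 276.2]), np.int32(475), array([0.5017, 0.2829, 0.03  ]))
(array([249.5, 319.8]), np.int32(494), array([0.384 , 0.2814, 0.03  ]))
[ 0.60410095 -0.33800614  0.26501786] 5.1
(array([248.8, 191.2]), np.int32(803), array([0.7396, 0.2821, 0.03  ]))
(array([182.4, 200.6]), np.int32(844), array([0.7175, 0.4675, 0.03  ]))
(array([215.9, 242.4]), np.int32(475), array([0.5971, 0.3733, 0.03  ]))
(array([248.8, 276.3]), np.int32(469), array([0.5014, 0.2829, 0.03  ]))
(array([249.6, 319.9]), np.int32(489), array([0.3837, 0.281 , 0.03  ]))
(array([298.5, 339.4]), np.int32(659), array([0.3292, 0.1505, 0.03  ]))
```

View pics/t1c.png

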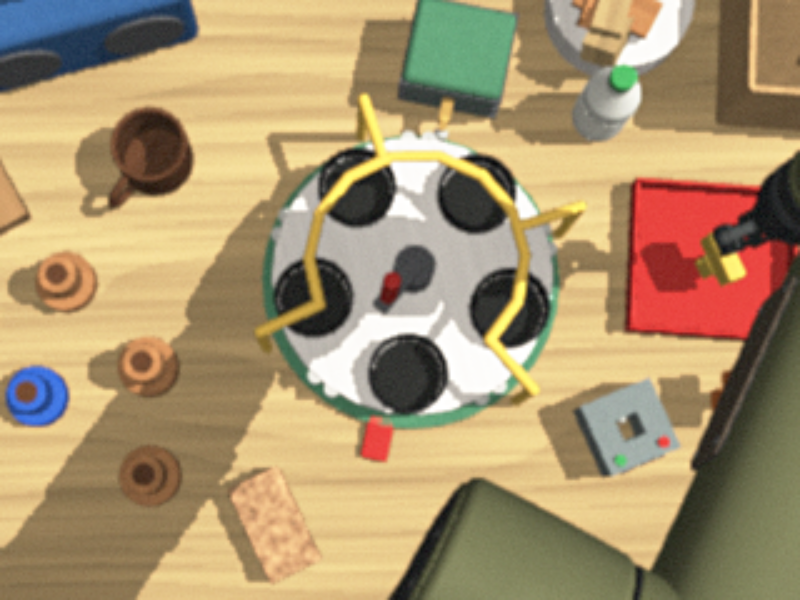

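Call:
{"fn": "arm_command", "kwargs": {"series": [{"travel": [0, 0, -0.06], "yaw": 0, "hand": 0.6}, {"travel": [0.019, -0.656, -0.06], "yaw": -56.5, "hand": 1}, {"travel": [0.019, -0.656, -0.06], "yaw": -56.5, "hand": 1}, {"travel": [0.019, -0.656, -0.06], "yaw": -56.5, "hand": 1}, {"travel": [0.019, -0.656, -0.06], "yaw": -56.5, "hand": 1}, {"travel": [0.019, -0.656, -0.06], "yaw": -56.5, "hand": 1}, {"travel": [0.019, -0.656, -0.06], "yaw": -56.5, "hand": 1}, {"travel": [0.019, -0.656, -0.06], "yaw": -56.5, "hand": 1}, {"travel": [0.019, -0.656, -0.06], "yaw": -56.5, "hand": 1}, {"travel": [0.019, -0.656, -0.06], "yaw": -56.5, "hand": 1}, {"travel": [0.019, -0.656, -0.06], "yaw": -56.5, "hand": 1}, {"travel": [0.019, -0.656, -0.06], "yaw": -56.5, "hand": 1}]}}

```text
t: 6.3
ee_pos: [0.4188, 0.1839, 0.3129]
tool_rot: [2.45, 1.966, 0.003]
contact_force: [0.9, 0.1, 0.1]
opening: 0.0853
grip_force: 0.0
```

Call:
{"fn": "arm_command", "kwargs": {"series": [{"travel": [0, 0, 0], "yaw": 0, "hand": 1}]}}

```text
t: 6.4
ee_pos: [0.4178, 0.187, 0.3129]
tool_rot: [-2.441, -1.976, -0.003]
contact_force: [0.4, -0.6, -0.0]
opening: 0.0852
grip_force: 0.0
```

```bash
python3 - <<'E'
from h import *
s=arm.read_state();print(s['ee_pos'],Rm(s['tool_rot']).round(3)[:,0],s['joints'].round(2),tool(np.array([.384,.283,.2])-s['ee_pos']))
E
```

```text
[0.41778563 0.18704901 0.31287307] [0.208 0.978 0.003] [ 0.42  0.04 -0.36  1.17  0.    2.2 ] [ 0.08650366 -0.05303477  0.11310535]
```

Hover over blank C and check with the wrist camera.

Call:
{"fn": "arm_command", "kwargs": {"series": [{"travel": [0.0865, -0.053, 0.1], "yaw": 0, "hand": 1}, {"travel": [0.0865, -0.053, 0.1], "yaw": 0, "hand": 1}, {"travel": [0.0865, -0.053, 0.1], "yaw": 0, "hand": 1}, {"travel": [0.0865, -0.053, 0.1], "yaw": 0, "hand": 1}, {"travel": [0.0865, -0.053, 0.1], "yaw": 0, "hand": 1}]}}

```text
t: 6.9
ee_pos: [0.3864, 0.2779, 0.212]
tool_rot: [2.449, 1.968, -0.002]
contact_force: [0.7, 0.2, -0.2]
opening: 0.0851
grip_force: 0.0
```

```bash
cat >> blk.py <<'E'
def wdot(c,p0,name=None):
    """dark dot of a blank near expected p0=(x,y,.07) in a wrist view -> world"""
    u,v=proj(c,p0); f=c['frame'].astype(int); m=np.zeros(f.shape[:2],np.uint8)
    cv2.circle(m,(int(u),int(v)),60,255,-1)
    hsv=cv2.cvtColor(c['frame'],cv2.COLOR_RGB2HSV)
    d=cv2.inRange(hsv,(0,60,20),(18,255,125))&m
    n,l,st,ce=cv2.connectedComponentsWithStats(d)
    print('expect',(u,v))
    for i in range(1,n):
        if st[i,4]>60: print(ce[i].round(1),st[i],onz(c,*ce[i],.07).round(4))
E
python3 - <<'E'
from blk import *
c=snap('wrist','w2'); s=arm.read_state();print(s['ee_pos'])
wdot(c,(.384,.283,.07))
E
```

```text
[0.38714037 0.27778294 0.21286717]
expect (np.float64(312.1674024865579), np.float64(244.55289376039582))
[308.3 191.3] [275 184  69  22 366] [0.3893 0.3181 0.07  ]
[310. 214.] [284 204  53  28 603] [0.3871 0.3036 0.07  ]
[308.7 245.6] [293 231  33  32 689] [0.3816 0.2828 0.07  ]
```

View pics/w2.png

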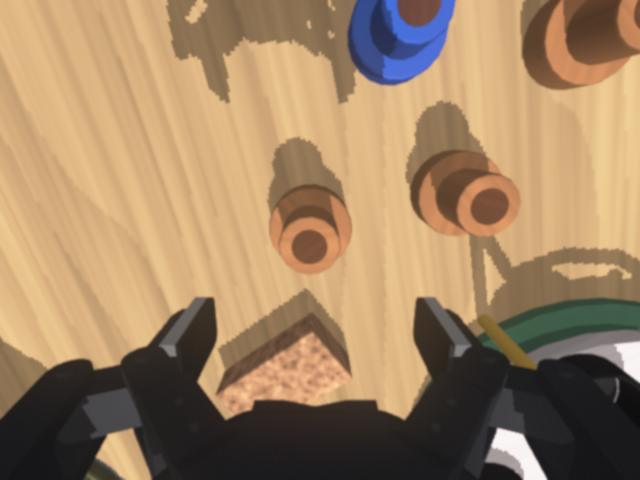

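Call:
{"fn": "arm_command", "kwargs": {"series": [{"travel": [0, 0, 0], "yaw": 0, "hand": 1}, {"travel": [0, 0, 0], "yaw": 0, "hand": 1}]}}

```text
t: 7.15
ee_pos: [0.3877, 0.2777, 0.2135]
tool_rot: [2.451, 1.964, 0.004]
contact_force: [0.7, -0.4, 0.1]
opening: 0.0855
grip_force: 0.0
```

```bash
python3 - <<'E'
from blk import *
c=snap('wrist','w3'); s=arm.read_state();print(s['ee_pos'],tool(np.array([.383,.283,.104])-s['ee_pos']))
wdot(c,(.384,.283,.07))
E
```

```text
[0.38755581 0.27771562 0.21336297] [ 0.00400935 -0.00575753  0.10936048]
expect (np.float64(309.7316069337967), np.float64(244.63818497812503))
[306.7 191.8] [274 185  68  22 365] [0.3899 0.318  0.07  ]
[307.9 214.4] [281 205  54  27 589] [0.3874 0.3034 0.07  ]
[303.3 242.4] [291 232  30  26 465] [0.3802 0.2855 0.07  ]
[313.  253.5] [301 242  22  20 192] [0.3847 0.2764 0.07  ]
```

Call:
{"fn": "arm_command", "kwargs": {"series": [{"travel": [0.004, -0.005, 0.04], "yaw": 0, "hand": 1}, {"travel": [0.004, -0.005, 0.08], "yaw": 0, "hand": 1}, {"travel": [0.004, -0.005, 0.109], "yaw": 0, "hand": 1}, {"travel": [0.004, -0.005, 0.109], "yaw": 0, "hand": 1}, {"travel": [0.004, -0.005, 0.109], "yaw": 0, "hand": 0}, {"travel": [0.004, -0.005, 0.109], "yaw": 0, "hand": 0}, {"travel": [0.004, -0.005, 0.109], "yaw": 0, "hand": 0}, {"travel": [0.004, -0.005, 0.109], "yaw": 0, "hand": 0}, {"travel": [0.004, -0.005, 0.109], "yaw": 0, "hand": 0}, {"travel": [0.004, -0.005, 0.109], "yaw": 0, "hand": 0}, {"travel": [0.004, -0.005, 0.109], "yaw": 0, "hand": 0}], "squeeze": 40}}

```text
t: 8.3
ee_pos: [0.3838, 0.2839, 0.1052]
tool_rot: [2.45, 1.966, 0.005]
contact_force: [-0.6, -1.5, 6.6]
opening: 0.0411
grip_force: 39.9
```

Call:
{"fn": "arm_command", "kwargs": {"series": [{"travel": [0, 0, -0.04], "yaw": 0, "hand": 0}, {"travel": [0, 0, -0.08], "yaw": 0, "hand": 0}, {"travel": [0, 0, -0.12], "yaw": 0, "hand": 0}, {"travel": [0, 0, -0.15], "yaw": 0, "hand": 0}, {"travel": [0, 0, -0.15], "yaw": 0, "hand": 0}, {"travel": [0, 0, -0.15], "yaw": 0, "hand": 0}]}}

```text
t: 8.9
ee_pos: [0.383, 0.2834, 0.2544]
tool_rot: [2.45, 1.966, 0.004]
contact_force: [0.1, -0.4, -1.7]
opening: 0.0408
grip_force: 41.0
```

```bash
cat > plan.py <<'E'
from h import *
import sys
def front(): return 167.3
AX=np.array([.5903,-.0064])
if __name__=='__main__':
    T=load('top0'); t1=lambda x,y:(T,280+x/4,165+y/4)
    x,y,z=map(float,sys.argv[1:4]); s=arm.read_state(); 
    print(s['ee_pos'].round(4),s['opening'],s['contact_force'].round(1),'yaw x',np.degrees(np.arctan2(*Rm(s['tool_rot'])[1::-1,0])),'tool d',tool(np.array([x,y,z])-s['ee_pos']).round(4))
E
python3 - <<'E'
from h import *
T=load('top0');t1=lambda x,y:(T,280+x/4,165+y/4)
print('pocket',onz(*t1(293,458),.075))
E
python3 plan.py .4815 .002 .26
```

```text
pocket [0.48141788 0.00193539 0.075     ]
[0.383  0.2834 0.2544] 0.040800706372875084 [ 0.1 -0.4 -1.7] yaw x 77.50782423287792 tool d [-0.2534  0.1571 -0.0058]
```

Call:
{"fn": "arm_command", "kwargs": {"series": [{"travel": [-0.06, 0.037, -0.02], "yaw": 0, "hand": 0}, {"travel": [-0.1, 0.062, -0.02], "yaw": 0, "hand": 0}, {"travel": [-0.14, 0.087, -0.02], "yaw": 0, "hand": 0}, {"travel": [-0.18, 0.112, -0.02], "yaw": 0, "hand": 0}, {"travel": [-0.22, 0.136, -0.02], "yaw": 0, "hand": 0}, {"travel": [-0.2534, 0.157, -0.01], "yaw": 0, "hand": 0}, {"travel": [-0.2534, 0.157, 0.03], "yaw": 0, "hand": 0}, {"travel": [-0.2534, 0.157, 0.05], "yaw": 0, "hand": 0}, {"travel": [-0.2534, 0.157, 0.05], "yaw": 0, "hand": 0}, {"travel": [-0.2534, 0.157, 0.05], "yaw": 0, "hand": 0}]}}

```text
t: 9.9
ee_pos: [0.4802, 0.0018, 0.2025]
tool_rot: [-2.449, -1.966, 0.003]
contact_force: [0.6, -0.1, -1.5]
opening: 0.0411
grip_force: 41.2
```

```bash
python3 plan.py .481 .002 .156; python3 - <<'E'
from h import *
c=snap('wrist','w4')
for r in (0.038,):
  for z in (.075,.05): print([proj(c,(.481+r*np.cos(a),.002+r*np.sin(a),z)).round(0).tolist() for a in np.radians([77.5,167.5,257.5,347.5])])
E
```

```text
[0.4802 0.0018 0.2025] 0.04113144368909 [ 0.6 -0.1 -1.5] yaw x 77.51125189918149 tool d [0.0004 0.0009 0.0465]
[[319.0, 198.0], [258.0, 258.0], [319.0, 312.0], [380.0, 258.0]]
[[319.0, 191.0], [264.0, 246.0], [318.0, 295.0], [373.0, 246.0]]
```

View pics/w4.png

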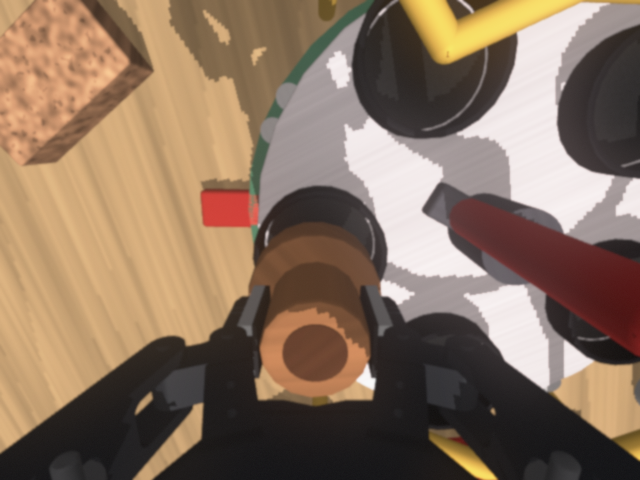

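```bash
python3 - <<'E'
from h import *
c=load('w4'); p=np.array([.4802,.0018]); 
for z in (.075,.1,.125,.17): print(z,proj(c,(*p,z)).round(1))
print('centre',onz(c,320.5,258,.075), 'far outer edge',onz(c,319,186,.075),'left/right',onz(c,254,250,.075),onz(c,387,250,.075))
d=np.array([np.cos(np.radians(77.5)),np.sin(np.radians(77.5))])
e=onz(c,319,186,.075)[:2]; print('centre from far edge',e-.0425*d)
l,r=onz(c,254,250,.075)[:2],onz(c,387,250,.075)[:2]; print((l+r)/2,np.linalg.norm(l-r))
print('dot',onz(c,315,352,.172),'foot mid',onz(c,315,300,.128))
E
```

```text
0.075 [317.9 258.7]
0.1 [318.2 274.3]
0.125 [318.6 294.5]
0.17 [319.6 351.3]
centre [0.48186102 0.00188714 0.075     ] far outer edge [0.490433   0.04603475 0.075     ] left/right [0.44258399 0.01589306 0.075     ] [ 0.52330964 -0.00176886  0.075     ]
centre from far edge [0.48123432 0.00454217]
[0.48294681 0.0070621 ] 0.08263518428328029
dot [0.47884389 0.00327654 0.172     ] foot mid [0.47821376 0.00082457 0.128     ]
```

Call:
{"fn": "arm_command", "kwargs": {"series": [{"travel": [0.0015, 0.0025, 0.01], "yaw": 0, "hand": 0}, {"travel": [0.0015, 0.0025, 0.02], "yaw": 0, "hand": 0}, {"travel": [0.0015, 0.0025, 0.026], "yaw": 0, "hand": 0}, {"travel": [0.0015, 0.0025, 0.032], "yaw": 0, "hand": 0}, {"travel": [0.0015, 0.0025, 0.036], "yaw": 0, "hand": 0}, {"travel": [0.0015, 0.0025, 0.036], "yaw": 0, "hand": 0}]}}

```text
t: 10.55
ee_pos: [0.4833, 0.0027, 0.1666]
tool_rot: [-2.449, -1.966, 0.001]
contact_force: [-0.8, 0.4, -1.9]
opening: 0.0412
grip_force: 41.2
```

Call:
{"fn": "arm_command", "kwargs": {"series": [{"travel": [0, 0, 0.005], "yaw": 0, "hand": 0}, {"travel": [0, 0, 0.01], "yaw": 0, "hand": 0}, {"travel": [0, 0, 0.01], "yaw": 0, "hand": 0}, {"travel": [0, 0, 0.01], "yaw": 0, "hand": 0.7}, {"travel": [0, 0, 0.01], "yaw": 0, "hand": 0.7}, {"travel": [0, 0, 0.01], "yaw": 0, "hand": 0.7}, {"travel": [0, 0, 0.01], "yaw": 0, "hand": 0.7}, {"travel": [0, 0, -0.02], "yaw": 0, "hand": 0.7}, {"travel": [0, 0, -0.06], "yaw": 0, "hand": 0.7}, {"travel": [0, 0, -0.1], "yaw": 0, "hand": 0.7}, {"travel": [0, 0, -0.14], "yaw": 0, "hand": 0.7}, {"travel": [0, 0, -0.14], "yaw": 0, "hand": 0.7}]}}

```text
t: 11.75
ee_pos: [0.4865, 0.0027, 0.313]
tool_rot: [2.445, 1.963, 0.012]
contact_force: [0.2, -0.8, 0.4]
opening: 0.0599
grip_force: 0.0
```

```bash
python3 plan.py .5562 .0229 .32; python3 - <<'E'
from blk import *
c=snap('wrist','w5');t=snap('top','t2')
for o in dots(t):print(o)
a=c['frame'][:,:,::-1];b=t['frame'][150:330,180:420,::-1]
o=np.zeros((600,800,3),np.uint8);o[:300,:400]=cv2.resize(a,(400,300));o[300:,:400]=cv2.resize(b,(400,300));o[:,400:]=cv2.resize(t['frame'][200:320,310:390,::-1],(400,600))
cv2.imwrite('pics/c4.png',o)
E
```

```text
[0.4865 0.0027 0.313 ] 0.059923674266891346 [ 0.2 -0.8  0.4] yaw x 77.50429670455183 tool d [ 0.0348  0.0637 -0.0063]
(array([248.5, 191.3]), np.int32(763), array([0.7394, 0.2831, 0.03  ]))
(array([182.3, 200.5]), np.int32(834), array([0.7179, 0.4677, 0.03  ]))
(array([215.9, 242.3]), np.int32(472), array([0.5973, 0.3732, 0.03  ]))
(array([248.8, 276.3]), np.int32(473), array([0.5013, 0.2829, 0.03  ]))
```

View pics/c4.png

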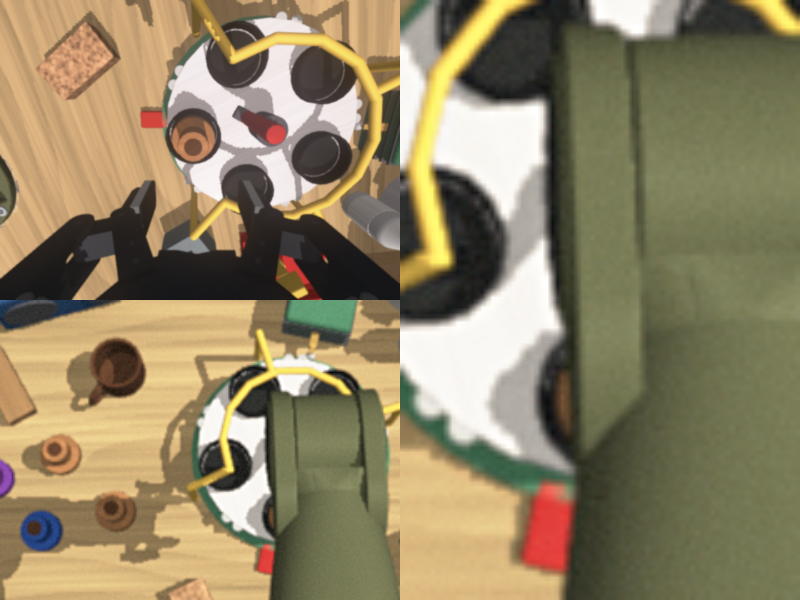

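```bash
python3 - <<'E'
from h import *
c=load('w5'); hsv=cv2.cvtColor(c['frame'],cv2.COLOR_RGB2HSV)
m=(cv2.inRange(hsv,(0,150,150),(6,255,255))|cv2.inRange(hsv,(174,150,150),(180,255,255)))
n,l,st,ce=cv2.connectedComponentsWithStats(m)
for i in range(1,n):
    if st[i,4]>50: print(ce[i],st[i],onz(c,*ce[i],.215))
c2=np.array([.5903,-.0064])
a=np.radians(np.array([139.6]+[139.6-k*80.3/10 for k in range(1,11)]))
print(np.c_[c2[0]+.045*np.cos(a),c2[1]+.045*np.sin(a)].round(4).tolist())
E
```

```text
[242.68475751 191.30831409] [225 179  39  26 866] [0.4606638  0.05668581 0.215     ]
[440.73900709 214.74468085] [426 200  30  30 705] [0.55661382 0.02307957 0.215     ]
[470.02354788 428.98744113] [451 409  44  46 637] [ 0.55967801 -0.11994134  0.215     ]
[[0.556, 0.0228], [0.5604, 0.0273], [0.5654, 0.0311], [0.5709, 0.0342], [0.5768, 0.0365], [0.5829, 0.038], [0.5892, 0.0386], [0.5955, 0.0383], [0.6017, 0.0371], [0.6076, 0.0351], [0.6133, 0.0323]]
```

Call:
{"fn": "arm_command", "kwargs": {"series": [{"travel": [0.02, 0.04, -0.008], "yaw": 0, "hand": 1}, {"travel": [0.035, 0.064, -0.008], "yaw": 0, "hand": 1}, {"travel": [0.035, 0.064, -0.008], "yaw": 0, "hand": 1}, {"travel": [0.035, 0.064, -0.008], "yaw": 0, "hand": 1}, {"travel": [0.035, 0.064, -0.008], "yaw": 0, "hand": 1}]}}

```text
t: 12.35
ee_pos: [0.5525, 0.0228, 0.3141]
tool_rot: [-2.449, -1.965, 0.004]
contact_force: [-0.3, -0.8, 0.1]
opening: 0.0853
grip_force: 0.0
```

```bash
python3 - <<'E'
from h import *
c=snap('wrist','w6'); hsv=cv2.cvtColor(c['frame'],cv2.COLOR_RGB2HSV)
m=(cv2.inRange(hsv,(0,150,150),(6,255,255))|cv2.inRange(hsv,(174,150,150),(180,255,255)))
n,l,st,ce=cv2.connectedComponentsWithStats(m)
for i in range(1,n):
    if st[i,4]>50: print(ce[i],st[i],onz(c,*ce[i],.215))
print(arm.read_state()['ee_pos'],proj(c,(.556,.0228,.215)))
E
```

```text
[194.89673203 219.64183007] [178 208  35  25 765] [0.49686297 0.06773473 0.215     ]
[326.30887372 274.36518771] [312 262  29  26 586] [0.55711205 0.02319818 0.215     ]
[395.30952381 404.48412698] [378 401  39   9 126] [ 0.58099506 -0.07109207  0.215     ]
[0.55261276 0.02272838 0.31451618] [324.46045861 275.43013253]
```

View pics/w6.png

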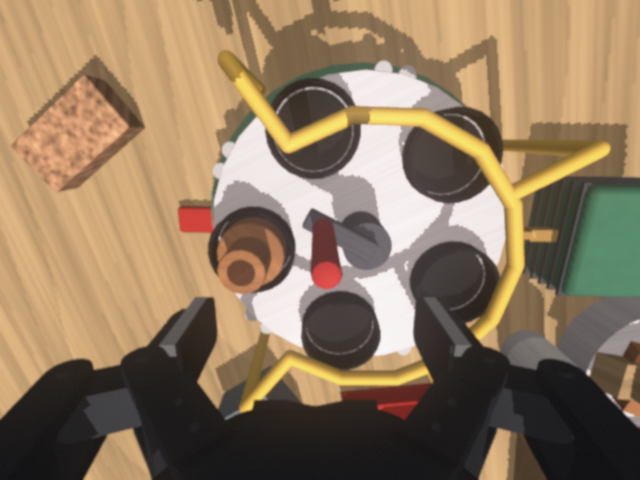

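Call:
{"fn": "arm_command", "kwargs": {"series": [{"travel": [0.001, 0.004, 0.03], "yaw": 0, "hand": 1}, {"travel": [0.001, 0.004, 0.065], "yaw": 0, "hand": 1}, {"travel": [0.001, 0.004, 0.065], "yaw": 0, "hand": 1}, {"travel": [0.001, 0.004, 0.065], "yaw": 0, "hand": 0}, {"travel": [0.001, 0.004, 0.065], "yaw": 0, "hand": 0}, {"travel": [0.001, 0.004, 0.065], "yaw": 0, "hand": 0}, {"travel": [0.001, 0.004, 0.065], "yaw": 0, "hand": 0}, {"travel": [0.001, 0.004, 0.065], "yaw": 0, "hand": 0}, {"travel": [0.001, 0.004, 0.065], "yaw": 0, "hand": 0}, {"travel": [0.001, 0.004, 0.065], "yaw": 0, "hand": 0}, {"travel": [0.001, 0.004, 0.065], "yaw": 0, "hand": 0}], "squeeze": 70}}

```text
t: 13.5
ee_pos: [0.5586, 0.0231, 0.2515]
tool_rot: [2.449, 1.966, 0.003]
contact_force: [-0.8, 1.1, 5.9]
opening: 0.0165
grip_force: 68.1
```

```bash
cat > arc.py <<'E'
from h import *
import sys
# arc.py a_end [n]: relative tool shifts along the crank circle from the present pose to world angle a_end (deg)
s=arm.read_state(); ax=np.array([.5903,-.0064]); p=s['ee_pos'][:2]-ax
a0=np.degrees(np.arctan2(p[1],p[0])); a1=float(sys.argv[1]); n=int(sys.argv[2])
print('r',np.linalg.norm(p),'a0',a0,s['opening'],s['grip_force'],s['contact_force'].round(1))
while a1>a0: a1-=360
for k in range(1,n+1):
    a=np.radians(a0+(a1-a0)*k/n); q=ax+.045*np.array([np.cos(a),np.sin(a)]); print(tool([*(q-s['ee_pos'][:2]),0]).round(4)[:2].tolist(),end=' ')
E
python3 arc.py 59.3 10
```

```text
r 0.04326339649794021 a0 137.03041438535234 0.01649489903599584 68.09237122535706 [-0.8  1.1  5.9]
[0.0059, 0.0019] [0.0104, 0.006] [0.0144, 0.0107] [0.0176, 0.0159] [0.0202, 0.0214] [0.0219, 0.0272] [0.0229, 0.0333] [0.023, 0.0394] [0.0223, 0.0454] [0.0208, 0.0513]
```

Call:
{"fn": "arm_command", "kwargs": {"series": [{"travel": [0.006, 0.002, 0], "yaw": 0, "hand": 0}, {"travel": [0.0104, 0.006, 0], "yaw": 0, "hand": 0}, {"travel": [0.0144, 0.0107, 0], "yaw": 0, "hand": 0}, {"travel": [0.0176, 0.016, 0], "yaw": 0, "hand": 0}, {"travel": [0.02, 0.0214, 0], "yaw": 0, "hand": 0}, {"travel": [0.022, 0.0272, 0], "yaw": 0, "hand": 0}, {"travel": [0.023, 0.0333, 0], "yaw": 0, "hand": 0}, {"travel": [0.023, 0.0394, 0], "yaw": 0, "hand": 0}, {"travel": [0.0223, 0.0454, 0], "yaw": 0, "hand": 0}, {"travel": [0.0208, 0.0513, 0], "yaw": 0, "hand": 0}, {"travel": [0.0208, 0.0513, 0], "yaw": 0, "hand": 0}, {"travel": [0.0208, 0.0513, 0], "yaw": 0, "hand": 0}]}}

```text
t: 14.7
ee_pos: [0.6152, 0.0325, 0.2516]
tool_rot: [2.447, 1.965, 0.008]
contact_force: [7.3, 0.9, 1.4]
opening: 0.0165
grip_force: 68.7
```

```bash
python3 arc.py 59.3 1
```

```text
r 0.0462503310130779 a0 57.362026728114536 0.016502408615287116 68.71153950691223 [7.3 0.9 1.4]
[-0.0007, -0.0019]
```

Call:
{"fn": "arm_command", "kwargs": {"series": [{"travel": [0, 0, 0], "yaw": 0, "hand": 1}, {"travel": [0, 0, 0], "yaw": 0, "hand": 1}, {"travel": [0, 0, 0], "yaw": 0, "hand": 1}, {"travel": [0, 0, 0], "yaw": 0, "hand": 1}, {"travel": [0, 0, 0], "yaw": 0, "hand": 1}, {"travel": [0, 0, -0.03], "yaw": 0, "hand": 1}, {"travel": [0, 0, -0.08], "yaw": 0, "hand": 1}, {"travel": [-0.05, -0.05, -0.08], "yaw": 0, "hand": 1}, {"travel": [-0.05, -0.08, -0.08], "yaw": 0, "hand": 1}, {"travel": [-0.05, -0.08, -0.08], "yaw": 0, "hand": 1}, {"travel": [-0.05, -0.08, -0.08], "yaw": 0, "hand": 1}]}}

```text
t: 15.8
ee_pos: [0.5227, 0.0006, 0.3306]
tool_rot: [2.45, 1.966, 0.001]
contact_force: [0.9, -0.3, 0.2]
opening: 0.0849
grip_force: 0.0
```

```bash
python3 - <<'E'
from blk import *
c=snap('wrist','w7');t=snap('top','t3');s=arm.read_state();print(s['ee_pos'])
for o in dots(t):print(o)
ax=np.array([.5915,-.0064])
hsv=cv2.cvtColor(c['frame'],cv2.COLOR_RGB2HSV)
m=(cv2.inRange(hsv,(0,150,150),(6,255,255))|cv2.inRange(hsv,(174,150,150),(180,255,255)))
n,l,st,ce=cv2.connectedComponentsWithStats(m)
for i in range(1,n):
    if st[i,4]>50: p=onz(c,*ce[i],.215);d=p[:2]-ax;print(ce[i],st[i],p,np.linalg.norm(d),np.degrees(np.arctan2(d[1],d[0])))
a=c['frame'][:,:,::-1].copy()
for f in (166,167.3,168.5): 
    q=np.radians(f);u=proj(c,(ax[0]+.11*np.cos(q),ax[1]+.11*np.sin(q),.075));print(f,u)
cv2.imwrite('pics/w7.png',a)
E
```

```text
[0.52451992 0.00092082 0.33066226]
(array([248.4, 191.2]), np.int32(765), array([0.7397, 0.2832, 0.03  ]))
(array([182.5, 200.6]), np.int32(836), array([0.7176, 0.4674, 0.03  ]))
(array([215.9, 242.3]), np.int32(472), array([0.5973, 0.3733, 0.03  ]))
(array([248.8, 276.3]), np.int32(473), array([0.5013, 0.2829, 0.03  ]))
[467.80769231 179.55538462] [454 166  29  29 650] [0.61410413 0.03239751 0.215     ] 0.04490204152313639 59.77414907335256
[216.84103261 193.15217391] [201 182  34  24 736] [0.47736767 0.05486327 0.215     ] 0.12953523696790234 151.77425212300557
[385.76413428 393.56448763] [ 360  375   70   44 1132] [ 0.54796901 -0.0990981   0.215     ] 0.10241037329675784 -115.15472911225334
166 [274.28111405 202.99463433]
167.3 [274.32882535 205.50135854]
168.5 [274.42369751 207.80580014]
```

View pics/w7.png

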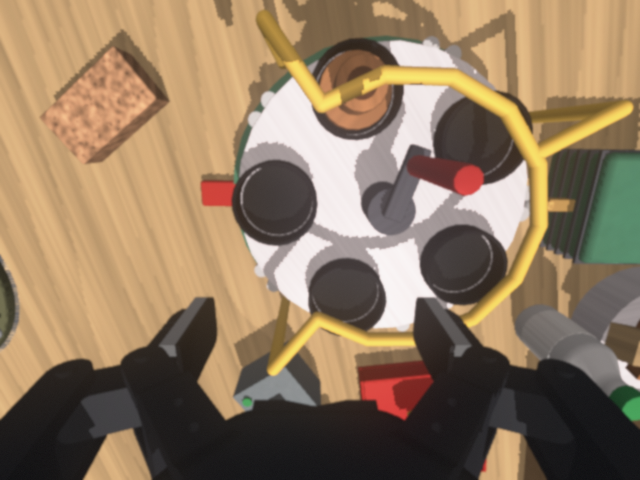

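Call:
{"fn": "arm_command", "kwargs": {"series": [{"travel": [0.05, -0.015, 0], "yaw": 0, "hand": 1}, {"travel": [0.1, -0.03, 0], "yaw": 0, "hand": 1}, {"travel": [0.145, -0.044, 0], "yaw": 0, "hand": 1}, {"travel": [0.19, -0.058, 0], "yaw": 0, "hand": 1}, {"travel": [0.235, -0.071, 0.02], "yaw": 0, "hand": 1}, {"travel": [0.272, -0.0825, 0.05], "yaw": 0, "hand": 1}, {"travel": [0.272, -0.0825, 0.095], "yaw": 0, "hand": 1}, {"travel": [0.272, -0.0825, 0.12], "yaw": 0, "hand": 1}, {"travel": [0.272, -0.0825, 0.12], "yaw": 0, "hand": 1}, {"travel": [0.272, -0.0825, 0.12], "yaw": 0, "hand": 1}, {"travel": [0.272, -0.0825, 0.12], "yaw": 0, "hand": 1}]}}

```text
t: 17.0
ee_pos: [0.5035, 0.2849, 0.2121]
tool_rot: [2.45, 1.966, 0.005]
contact_force: [0.4, 0.2, 0.1]
opening: 0.0855
grip_force: 0.0
```

```bash
python3 plan.py .5028 .284 .105; python3 - <<'E'
from blk import *
c=snap('wrist','w8');wdot(c,(.5028,.284,.07))
E
```

```text
[0.5035 0.2849 0.2121] 0.08554546687615468 [0.4 0.2 0.1] yaw x 77.48749232865988 tool d [-0.0012 -0.0007  0.1071]
expect (np.float64(315.9967237350815), np.float64(253.01259199641046))
[309.2 199.8] [278 193  68  21 258] [0.5062 0.32   0.07  ]
[311.8 221.5] [286 211  53  27 630] [0.5048 0.3058 0.07  ]
[311.7 254.4] [296 240  32  30 717] [0.4998 0.2836 0.07  ]
```

Call:
{"fn": "arm_command", "kwargs": {"series": [{"travel": [-0.001, -0.001, 0.04], "yaw": 0, "hand": 1}, {"travel": [-0.001, -0.001, 0.08], "yaw": 0, "hand": 1}, {"travel": [-0.001, -0.001, 0.107], "yaw": 0, "hand": 1}, {"travel": [-0.001, -0.001, 0.107], "yaw": 0, "hand": 1}, {"travel": [-0.001, -0.001, 0.107], "yaw": 0, "hand": 0}, {"travel": [-0.001, -0.001, 0.107], "yaw": 0, "hand": 0}, {"travel": [-0.001, -0.001, 0.107], "yaw": 0, "hand": 0}, {"travel": [-0.001, -0.001, 0.107], "yaw": 0, "hand": 0}, {"travel": [-0.001, -0.001, 0.107], "yaw": 0, "hand": 0}, {"travel": [-0.001, -0.001, 0.107], "yaw": 0, "hand": 0}, {"travel": [-0.001, -0.001, 0.107], "yaw": 0, "hand": 0}], "squeeze": 40}}

```text
t: 18.15
ee_pos: [0.5021, 0.2843, 0.1057]
tool_rot: [2.45, 1.966, 0.006]
contact_force: [-0.9, -0.4, 7.2]
opening: 0.0412
grip_force: 40.0
```

Call:
{"fn": "arm_command", "kwargs": {"series": [{"travel": [0, 0, -0.04], "yaw": 0, "hand": 0}, {"travel": [0, 0, -0.08], "yaw": 0, "hand": 0}, {"travel": [0, 0, -0.12], "yaw": 0, "hand": 0}, {"travel": [0, 0, -0.17], "yaw": 0, "hand": 0}, {"travel": [0, 0, -0.17], "yaw": 0, "hand": 0}, {"travel": [0, 0, -0.17], "yaw": 0, "hand": 0}, {"travel": [0, 0, -0.17], "yaw": 0, "hand": 0}]}}

```text
t: 18.85
ee_pos: [0.5001, 0.2831, 0.2725]
tool_rot: [-2.45, -1.966, 0.002]
contact_force: [0.3, 0.4, -1.1]
opening: 0.0413
grip_force: 41.4
```

```bash
python3 plan.py .4845 .018 .275
```

```text
[0.5001 0.2831 0.2725] 0.041321325132783374 [ 0.3  0.4 -1.1] yaw x 77.50602121701819 tool d [-0.2622  0.0421 -0.0023]
```

Call:
{"fn": "arm_command", "kwargs": {"series": [{"travel": [-0.05, 0.008, 0], "yaw": 0, "hand": 0}, {"travel": [-0.1, 0.016, 0], "yaw": 0, "hand": 0}, {"travel": [-0.145, 0.024, 0], "yaw": 0, "hand": 0}, {"travel": [-0.19, 0.031, 0], "yaw": 0, "hand": 0}, {"travel": [-0.23, 0.038, 0], "yaw": 0, "hand": 0}, {"travel": [-0.262, 0.042, 0], "yaw": 0, "hand": 0}, {"travel": [-0.262, 0.042, 0.03], "yaw": 0, "hand": 0}, {"travel": [-0.262, 0.042, 0.07], "yaw": 0, "hand": 0}, {"travel": [-0.262, 0.042, 0.07], "yaw": 0, "hand": 0}, {"travel": [-0.262, 0.042, 0.07], "yaw": 0, "hand": 0}, {"travel": [-0.262, 0.042, 0.07], "yaw": 0, "hand": 0}]}}

```text
t: 19.95
ee_pos: [0.4857, 0.0188, 0.2043]
tool_rot: [2.449, 1.967, 0.001]
contact_force: [-0.1, 0.1, -0.6]
opening: 0.0411
grip_force: 41.4
```

```bash
python3 plan.py .4845 .018 .167; python3 - <<'E'
from h import *
c=snap('wrist','w9'); f=c['frame']; g=cv2.cvtColor(f,cv2.COLOR_RGB2GRAY)
u,v=proj(c,(.4845,.018,.075));print('pred',u,v)
for p in [(254,387)]: pass
for r in (235,240,245,250,255): 
    row=g[r].astype(int); d=np.where(row[225:415]<55)[0]+225; print(r,d.min() if len(d) else None,d.max() if len(d) else None)
col=g[150:240,int(u)].astype(int);print('col',(np.where(col<55)[0]+150)[:3])
E
```

```text
[0.4857 0.0188 0.2043] 0.04105347060838919 [-0.1  0.1 -0.6] yaw x 77.53140784183084 tool d [-0.0011 -0.001   0.0373]
pred 315.58216621229815 259.40671218739396
235 253 270
240 252 266
245 251 258
250 250 259
255 251 258
col [189 190 191]
```

Call:
{"fn": "arm_command", "kwargs": {"series": [{"travel": [0, 0.0015, 0.01], "yaw": 0, "hand": 0}, {"travel": [0, 0.0015, 0.02], "yaw": 0, "hand": 0}, {"travel": [0, 0.0015, 0.026], "yaw": 0, "hand": 0}, {"travel": [0, 0.0015, 0.032], "yaw": 0, "hand": 0}, {"travel": [0, 0.0015, 0.036], "yaw": 0, "hand": 0}, {"travel": [0, 0.0015, 0.036], "yaw": 0, "hand": 0}]}}

```text
t: 20.6
ee_pos: [0.4861, 0.0182, 0.1666]
tool_rot: [-2.449, -1.966, 0.001]
contact_force: [0.3, -0.3, -2.4]
opening: 0.0413
grip_force: 41.4
```

Call:
{"fn": "arm_command", "kwargs": {"series": [{"travel": [0, 0, 0.005], "yaw": 0, "hand": 0}, {"travel": [0, 0, 0.01], "yaw": 0, "hand": 0}, {"travel": [0, 0, 0.01], "yaw": 0, "hand": 0}, {"travel": [0, 0, 0.01], "yaw": 0, "hand": 0.7}, {"travel": [0, 0, 0.01], "yaw": 0, "hand": 0.7}, {"travel": [0, 0, 0.01], "yaw": 0, "hand": 0.7}, {"travel": [0, 0, 0.01], "yaw": 0, "hand": 0.7}, {"travel": [0, 0, -0.02], "yaw": 0, "hand": 0.7}, {"travel": [0, 0, -0.06], "yaw": 0, "hand": 0.7}, {"travel": [0, 0, -0.1], "yaw": 0, "hand": 0.7}, {"travel": [0, 0, -0.15], "yaw": 0, "hand": 1}, {"travel": [0, 0, -0.15], "yaw": 0, "hand": 1}]}}

```text
t: 21.8
ee_pos: [0.4895, 0.0184, 0.3242]
tool_rot: [2.445, 1.962, 0.014]
contact_force: [1.4, -0.1, -0.8]
opening: 0.0851
grip_force: 0.0
```

```bash
cat > look.py <<'E'
from blk import *
import sys
ax=np.array([.592,-.0064])
c=snap('wrist',sys.argv[1]);s=arm.read_state();print(s['ee_pos'])
hsv=cv2.cvtColor(c['frame'],cv2.COLOR_RGB2HSV)
m=(cv2.inRange(hsv,(0,150,150),(6,255,255))|cv2.inRange(hsv,(174,150,150),(180,255,255)))
n,l,st,ce=cv2.connectedComponentsWithStats(m)
for i in range(1,n):
    if st[i,4]>300:
        p=onz(c,*ce[i],.215);p[0]+=.0015;d=p[:2]-ax;r=np.linalg.norm(d)
        if r<.06: print('handle',ce[i],p.round(4),r,np.degrees(np.arctan2(d[1],d[0])),'tool d',tool([*p[:2],.2495]-s['ee_pos']).round(4))
b=cv2.inRange(hsv,(3,90,40),(16,255,235))
n,l,st,ce=cv2.connectedComponentsWithStats(b)
for i in range(1,n):
    if 400<st[i,4]<9000:
        p=onz(c,*ce[i],.09);d=p[:2]-ax; print('brown',ce[i].round(),st[i].tolist(),p.round(3),np.linalg.norm(d).round(3),np.degrees(np.arctan2(d[1],d[0])).round(1))
E
python3 look.py w10
```

```text
[0.48853972 0.01829815 0.3211407 ]
handle [533.46451613 200.10806452] [0.6153 0.0325 0.215 ] 0.04537296850342267 59.03176392424811 tool d [0.0412 0.1202 0.0726]
brown [393.  79.] [359, 54, 78, 53, 2149] [0.579 0.121 0.09 ] 0.128 95.7
brown [400. 124.] [353, 100, 84, 43, 1411] [0.58  0.084 0.09 ] 0.092 97.3
brown [557. 173.] [536, 138, 37, 70, 787] [0.713 0.013 0.09 ] 0.122 9.1
brown [308. 218.] [275, 183, 68, 71, 3774] [0.485 0.021 0.09 ] 0.111 165.5
brown [535. 278.] [483, 222, 84, 111, 1282] [ 0.691 -0.087  0.09 ] 0.127 -39.3
brown [573. 310.] [510, 261, 130, 109, 2471] [ 0.727 -0.131  0.09 ] 0.184 -42.7
brown [325. 335.] [316, 312, 24, 48, 593] [ 0.474 -0.104  0.09 ] 0.153 -140.5
brown [379. 376.] [332, 344, 101, 74, 3206] [ 0.521 -0.167  0.09 ] 0.176 -113.8
brown [120. 458.] [83, 428, 71, 52, 1461] [ 0.207 -0.211  0.09 ] 0.436 -152.0
brown [520. 458.] [508, 431, 38, 49, 685] [ 0.666 -0.319  0.09 ] 0.321 -76.7
```

Call:
{"fn": "arm_command", "kwargs": {"series": [{"travel": [0.016, 0.046, 0], "yaw": 0, "hand": 1}, {"travel": [0.03, 0.09, 0], "yaw": 0, "hand": 1}, {"travel": [0.041, 0.1215, 0], "yaw": 0, "hand": 1}, {"travel": [0.041, 0.1215, 0], "yaw": 0, "hand": 1}, {"travel": [0.041, 0.1215, 0.03], "yaw": 0, "hand": 1}, {"travel": [0.041, 0.1215, 0.066], "yaw": 0, "hand": 1}, {"travel": [0.041, 0.1215, 0.066], "yaw": 0, "hand": 1}, {"travel": [0.041, 0.1215, 0.066], "yaw": 0, "hand": 0}, {"travel": [0.041, 0.1215, 0.066], "yaw": 0, "hand": 0}, {"travel": [0.041, 0.1215, 0.066], "yaw": 0, "hand": 0}, {"travel": [0.041, 0.1215, 0.066], "yaw": 0, "hand": 0}, {"travel": [0.041, 0.1215, 0.066], "yaw": 0, "hand": 0}], "squeeze": 70}}

```text
t: 23.05
ee_pos: [0.6158, 0.0318, 0.253]
tool_rot: [2.448, 1.964, 0.005]
contact_force: [0.7, 0.3, 2.7]
opening: 0.0164
grip_force: 68.1
```

Call:
{"fn": "arm_command", "kwargs": {"series": [{"travel": [0, 0, 0], "yaw": 0, "hand": 0}, {"travel": [0, 0, 0], "yaw": 0, "hand": 0}, {"travel": [0, 0, 0], "yaw": 0, "hand": 0}]}}

```text
t: 23.35
ee_pos: [0.6158, 0.0317, 0.2529]
tool_rot: [2.448, 1.964, 0.005]
contact_force: [5.7, -1.1, 5.2]
opening: 0.0162
grip_force: 68.4
```

```bash
sed -i 's/\.5903,-\.0064/.592,-.0064/' arc.py; python3 arc.py -12.3 10
```

```text
r 0.04495517537076743 a0 58.05713872610249 0.01622525557413791 68.4276294708252 [ 5.7 -1.1  5.2]
[-0.0021, 0.0051] [-0.0049, 0.0099] [-0.0082, 0.0143] [-0.012, 0.0183] [-0.0163, 0.0217] [-0.021, 0.0246] [-0.026, 0.027] [-0.0313, 0.0287] [-0.0367, 0.0297] [-0.0422, 0.03]
```

Call:
{"fn": "arm_command", "kwargs": {"series": [{"travel": [-0.002, 0.005, 0], "yaw": 0, "hand": 0}, {"travel": [-0.005, 0.01, 0], "yaw": 0, "hand": 0}, {"travel": [-0.008, 0.0143, 0], "yaw": 0, "hand": 0}, {"travel": [-0.012, 0.0183, 0], "yaw": 0, "hand": 0}, {"travel": [-0.0163, 0.0217, 0], "yaw": 0, "hand": 0}, {"travel": [-0.021, 0.0246, 0], "yaw": 0, "hand": 0}, {"travel": [-0.026, 0.027, 0], "yaw": 0, "hand": 0}, {"travel": [-0.0313, 0.0287, 0], "yaw": 0, "hand": 0}, {"travel": [-0.0367, 0.0297, 0], "yaw": 0, "hand": 0}, {"travel": [-0.042, 0.03, 0], "yaw": 0, "hand": 0}, {"travel": [-0.042, 0.03, 0], "yaw": 0, "hand": 0}, {"travel": [-0.042, 0.03, 0], "yaw": 0, "hand": 0}]}}

```text
t: 24.55
ee_pos: [0.6362, -0.0168, 0.2529]
tool_rot: [2.447, 1.962, 0.003]
contact_force: [5.4, -5.4, 5.6]
opening: 0.0161
grip_force: 68.9
```

```bash
python3 arc.py -12.3 1
```

```text
r 0.04537445478172922 a0 -13.283606459042405 0.01612862610532436 68.9147400856018 [ 5.4 -5.4  5.6]
[0.0008, -0.0004]
```

Call:
{"fn": "arm_command", "kwargs": {"series": [{"travel": [0, 0, 0], "yaw": 0, "hand": 1}, {"travel": [0, 0, 0], "yaw": 0, "hand": 1}, {"travel": [0, 0, 0], "yaw": 0, "hand": 1}, {"travel": [0, 0, 0], "yaw": 0, "hand": 1}, {"travel": [0, 0, 0], "yaw": 0, "hand": 1}, {"travel": [0, 0, -0.03], "yaw": 0, "hand": 1}, {"travel": [0, 0, -0.078], "yaw": 0, "hand": 1}, {"travel": [-0.006, -0.05, -0.078], "yaw": 0, "hand": 1}, {"travel": [-0.006, -0.1, -0.078], "yaw": 0, "hand": 1}, {"travel": [-0.006, -0.113, -0.078], "yaw": 0, "hand": 1}, {"travel": [-0.006, -0.113, -0.078], "yaw": 0, "hand": 1}, {"travel": [-0.006, -0.113, -0.078], "yaw": 0, "hand": 1}]}}

```text
t: 25.75
ee_pos: [0.5232, 0.0031, 0.3297]
tool_rot: [2.449, 1.966, 0.002]
contact_force: [-0.1, -0.2, 0.7]
opening: 0.0852
grip_force: 0.0
```

```bash
python3 look.py w11; python3 plan.py .5988 .375 .21;python3 - <<'E'
from blk import *
t=snap('top','t4')
for o in dots(t):print(o)
E
```

```text
[0.52362514 0.00301624 0.3294645 ]
handle [510.02385321 258.81284404] [ 0.6361 -0.0165  0.215 ] 0.04521328995193799 -12.914551668203321 tool d [0.0052 0.1139 0.0801]
brown [349.  69.] [318, 45, 75, 52, 1762] [0.577 0.122 0.09 ] 0.129 96.5
brown [362. 113.] [319, 88, 84, 46, 1836] [0.582 0.086 0.09 ] 0.093 96.2
brown [480. 144.] [447, 102, 77, 75, 3763] [0.68  0.037 0.09 ] 0.098 26.4
brown [503. 258.] [480, 221, 49, 81, 778] [ 0.693 -0.076  0.09 ] 0.123 -34.6
brown [536. 303.] [471, 250, 134, 120, 4302] [ 0.724 -0.133  0.09 ] 0.183 -43.7
brown [295. 322.] [285, 304, 27, 40, 408] [ 0.478 -0.101  0.09 ] 0.148 -140.2
brown [626. 350.] [606, 324, 34, 58, 736] [ 0.817 -0.211  0.09 ] 0.304 -42.3
brown [355. 367.] [299, 332, 136, 75, 4353] [ 0.529 -0.17   0.09 ] 0.175 -111.1
brown [119. 459.] [82, 429, 70, 51, 1603] [ 0.229 -0.236  0.09 ] 0.429 -147.7
brown [512. 459.] [478, 428, 69, 52, 1647] [ 0.69  -0.339  0.09 ] 0.346 -73.6
[0.5236 0.003  0.3295] 0.08519003872453908 [-0.6 -0.   0. ] yaw x 77.50728320320343 tool d [ 0.3794 -0.0072  0.1195]
(array([248.5, 191.1]), np.int32(764), array([0.7399, 0.2831, 0.03  ]))
(array([182.3, 200.5]), np.int32(833), array([0.7179, 0.4677, 0.03  ]))
(array([216. , 242.3]), np.int32(475), array([0.5974, 0.373 , 0.03  ]))
```

Call:
{"fn": "arm_command", "kwargs": {"series": [{"travel": [0.05, -0.001, 0], "yaw": 0, "hand": 1}, {"travel": [0.1, -0.002, 0], "yaw": 0, "hand": 1}, {"travel": [0.15, -0.003, 0], "yaw": 0, "hand": 1}, {"travel": [0.2, -0.004, 0], "yaw": 0, "hand": 1}, {"travel": [0.25, -0.005, 0], "yaw": 0, "hand": 1}, {"travel": [0.295, -0.006, 0.02], "yaw": 0, "hand": 1}, {"travel": [0.34, -0.007, 0.04], "yaw": 0, "hand": 1}, {"travel": [0.379, -0.007, 0.07], "yaw": 0, "hand": 1}, {"travel": [0.379, -0.007, 0.119], "yaw": 0, "hand": 1}, {"travel": [0.379, -0.007, 0.119], "yaw": 0, "hand": 1}, {"travel": [0.379, -0.007, 0.119], "yaw": 0, "hand": 1}, {"travel": [0.379, -0.007, 0.119], "yaw": 0, "hand": 1}]}}

```text
t: 27.05
ee_pos: [0.5994, 0.3746, 0.2129]
tool_rot: [2.451, 1.965, 0.005]
contact_force: [0.3, -0.1, 1.0]
opening: 0.0854
grip_force: 0.0
```

```bash
python3 plan.py .5985 .375 .105; python3 - <<'E'
from blk import *
c=snap('wrist','w12');wdot(c,(.5985,.375,.07))
E
```

```text
[0.5994 0.3746 0.2129] 0.08544412913116635 [ 0.3 -0.1  1. ] yaw x 77.44222297530048 tool d [-0.     -0.0012  0.1079]
expect (np.float64(315.3256290343055), np.float64(251.03022106694917))
[309.2 196.1] [282 191  62  16 156] [0.6027 0.412  0.07  ]
[312.4 219.2] [288 211  51  23 489] [0.6014 0.3968 0.07  ]
```

Call:
{"fn": "arm_command", "kwargs": {"series": [{"travel": [0, -0.001, 0.04], "yaw": 0, "hand": 1}, {"travel": [0, -0.001, 0.08], "yaw": 0, "hand": 1}, {"travel": [0, -0.001, 0.107], "yaw": 0, "hand": 1}, {"travel": [0, -0.001, 0.107], "yaw": 0, "hand": 1}, {"travel": [0, -0.001, 0.107], "yaw": 0, "hand": 0}, {"travel": [0, -0.001, 0.107], "yaw": 0, "hand": 0}, {"travel": [0, -0.001, 0.107], "yaw": 0, "hand": 0}, {"travel": [0, -0.001, 0.107], "yaw": 0, "hand": 0}, {"travel": [0, -0.001, 0.107], "yaw": 0, "hand": 0}, {"travel": [0, -0.001, 0.107], "yaw": 0, "hand": 0}, {"travel": [0, -0.001, 0.107], "yaw": 0, "hand": 0}], "squeeze": 40}}

```text
t: 28.2
ee_pos: [0.5984, 0.3757, 0.1063]
tool_rot: [2.449, 1.966, 0.007]
contact_force: [0.2, -0.0, 6.0]
opening: 0.0409
grip_force: 40.8
```

Call:
{"fn": "arm_command", "kwargs": {"series": [{"travel": [0, 0, -0.04], "yaw": 0, "hand": 0}, {"travel": [0, 0, -0.08], "yaw": 0, "hand": 0}, {"travel": [0, 0, -0.12], "yaw": 0, "hand": 0}, {"travel": [0, 0, -0.17], "yaw": 0, "hand": 0}, {"travel": [0, 0, -0.17], "yaw": 0, "hand": 0}, {"travel": [0, 0, -0.17], "yaw": 0, "hand": 0}, {"travel": [0, 0, -0.17], "yaw": 0, "hand": 0}]}}

```text
t: 28.9
ee_pos: [0.5963, 0.3746, 0.2726]
tool_rot: [-2.45, -1.967, 0.002]
contact_force: [-0.8, -0.3, -2.1]
opening: 0.0415
grip_force: 41.0
```

```bash
python3 plan.py .486 .0185 .275
```

```text
[0.5963 0.3746 0.2726] 0.04151217041391666 [-0.8 -0.3 -2.1] yaw x 77.50823964670731 tool d [-0.3715 -0.0307 -0.0021]
```

Call:
{"fn": "arm_command", "kwargs": {"series": [{"travel": [-0.05, -0.004, 0], "yaw": 0, "hand": 0}, {"travel": [-0.1, -0.008, 0], "yaw": 0, "hand": 0}, {"travel": [-0.15, -0.012, 0], "yaw": 0, "hand": 0}, {"travel": [-0.2, -0.016, 0], "yaw": 0, "hand": 0}, {"travel": [-0.25, -0.02, 0], "yaw": 0, "hand": 0}, {"travel": [-0.3, -0.025, 0], "yaw": 0, "hand": 0}, {"travel": [-0.345, -0.029, 0], "yaw": 0, "hand": 0}, {"travel": [-0.3715, -0.031, 0], "yaw": 0, "hand": 0}, {"travel": [-0.3715, -0.031, 0.03], "yaw": 0, "hand": 0}, {"travel": [-0.3715, -0.031, 0.07], "yaw": 0, "hand": 0}, {"travel": [-0.3715, -0.031, 0.07], "yaw": 0, "hand": 0}, {"travel": [-0.3715, -0.031, 0.07], "yaw": 0, "hand": 0}]}}

```text
t: 30.1
ee_pos: [0.4847, 0.0188, 0.2023]
tool_rot: [-2.448, -1.965, 0.005]
contact_force: [0.4, -0.4, -1.3]
opening: 0.0412
grip_force: 41.2
```

```bash
python3 plan.py .486 .0185 .167; python3 - <<'E'
from h import *
c=snap('wrist','w13'); g=cv2.cvtColor(c['frame'],cv2.COLOR_RGB2GRAY)
for r in (240,245,250,255): 
    d=np.where(g[r,225:415]<55)[0]+225; print(r,d.min(),d.max())
print((np.where(g[150:240,315]<55)[0]+150)[:3])
E
```

```text
[0.4847 0.0188 0.2023] 0.04117677280378474 [ 0.4 -0.4 -1.3] yaw x 77.50663861888175 tool d [0.     0.0015 0.0353]
240 254 260
245 253 260
250 252 261
255 253 258
[188 189 190]
```

Call:
{"fn": "arm_command", "kwargs": {"series": [{"travel": [0, 0.0018, 0.01], "yaw": 0, "hand": 0}, {"travel": [0, 0.0018, 0.02], "yaw": 0, "hand": 0}, {"travel": [0, 0.0018, 0.026], "yaw": 0, "hand": 0}, {"travel": [0, 0.0018, 0.032], "yaw": 0, "hand": 0}, {"travel": [0, 0.0018, 0.036], "yaw": 0, "hand": 0}, {"travel": [0, 0.0018, 0.036], "yaw": 0, "hand": 0}]}}

```text
t: 30.75
ee_pos: [0.4875, 0.0185, 0.1666]
tool_rot: [-2.449, -1.966, 0.001]
contact_force: [-0.5, 0.0, -1.6]
opening: 0.0415
grip_force: 41.2
```

Call:
{"fn": "arm_command", "kwargs": {"series": [{"travel": [0, 0, 0.005], "yaw": 0, "hand": 0}, {"travel": [0, 0, 0.01], "yaw": 0, "hand": 0}, {"travel": [0, 0, 0.01], "yaw": 0, "hand": 0}, {"travel": [0, 0, 0.01], "yaw": 0, "hand": 0.7}, {"travel": [0, 0, 0.01], "yaw": 0, "hand": 0.7}, {"travel": [0, 0, 0.01], "yaw": 0, "hand": 0.7}, {"travel": [0, 0, 0.01], "yaw": 0, "hand": 0.7}, {"travel": [0, 0, -0.02], "yaw": 0, "hand": 0.7}, {"travel": [0, 0, -0.06], "yaw": 0, "hand": 0.7}, {"travel": [0, 0, -0.1], "yaw": 0, "hand": 0.7}, {"travel": [0, 0, -0.155], "yaw": 0, "hand": 1}, {"travel": [0, 0, -0.155], "yaw": 0, "hand": 1}]}}

```text
t: 31.95
ee_pos: [0.4905, 0.0186, 0.3286]
tool_rot: [2.445, 1.963, 0.013]
contact_force: [0.9, 0.7, -0.1]
opening: 0.0845
grip_force: 0.0
```

Call:
{"fn": "arm_command", "kwargs": {"series": [{"travel": [0, 0, 0], "yaw": 0, "hand": 1}, {"travel": [0, 0, 0], "yaw": 0, "hand": 1}]}}

```text
t: 32.15
ee_pos: [0.4874, 0.0184, 0.3212]
tool_rot: [-2.449, -1.966, 0.002]
contact_force: [-0.6, -0.4, 0.8]
opening: 0.0849
grip_force: 0.0
```

```bash
python3 look.py w14 | head -7
```

```text
[0.48705004 0.01840301 0.32062161]
handle [584.92333901 276.12606474] [ 0.6363 -0.0166  0.215 ] 0.045419305213188224 -12.931205384401949 tool d [-0.0018  0.1534  0.0707]
brown [400.  77.] [366, 51, 75, 54, 2166] [0.579 0.121 0.09 ] 0.128 95.6
brown [408. 123.] [361, 98, 84, 44, 1533] [0.581 0.084 0.09 ] 0.091 96.9
brown [533. 153.] [492, 105, 92, 103, 4945] [0.683 0.036 0.09 ] 0.101 24.9
brown [601. 140.] [582, 125, 48, 29, 430] [0.741 0.035 0.09 ] 0.155 15.4
brown [315. 217.] [281, 182, 69, 72, 3830] [0.486 0.021 0.09 ] 0.11 165.4
```

Call:
{"fn": "arm_command", "kwargs": {"series": [{"travel": [0, 0.05, 0], "yaw": 0, "hand": 1}, {"travel": [-0.001, 0.1, 0], "yaw": 0, "hand": 1}, {"travel": [-0.002, 0.154, 0], "yaw": 0, "hand": 1}, {"travel": [-0.002, 0.154, 0], "yaw": 0, "hand": 1}, {"travel": [-0.002, 0.154, 0.03], "yaw": 0, "hand": 1}, {"travel": [-0.002, 0.154, 0.07], "yaw": 0, "hand": 1}, {"travel": [-0.002, 0.154, 0.07], "yaw": 0, "hand": 1}, {"travel": [-0.002, 0.154, 0.07], "yaw": 0, "hand": 0}, {"travel": [-0.002, 0.154, 0.07], "yaw": 0, "hand": 0}, {"travel": [-0.002, 0.154, 0.07], "yaw": 0, "hand": 0}, {"travel": [-0.002, 0.154, 0.07], "yaw": 0, "hand": 0}, {"travel": [-0.002, 0.154, 0.07], "yaw": 0, "hand": 0}], "squeeze": 70}}

```text
t: 33.4
ee_pos: [0.6369, -0.0165, 0.2541]
tool_rot: [-2.449, -1.966, -0.0]
contact_force: [-3.4, 0.4, 3.5]
opening: 0.0162
grip_force: 68.1
```

Call:
{"fn": "arm_command", "kwargs": {"series": [{"travel": [0, 0, 0], "yaw": 0, "hand": 0}, {"travel": [0, 0, 0], "yaw": 0, "hand": 0}, {"travel": [0, 0, 0], "yaw": 0, "hand": 0}]}}

```text
t: 33.7
ee_pos: [0.637, -0.0165, 0.254]
tool_rot: [-2.449, -1.966, -0.0]
contact_force: [-6.9, 0.6, 8.9]
opening: 0.0164
grip_force: 68.3
```

```bash
python3 arc.py -84.6 10
```

```text
r 0.046092350391880116 a0 -12.634987062105084 0.01643575044137825 68.33340525627136 [-6.9  0.6  8.9]
[-0.0056, -0.0015] [-0.0112, -0.0025] [-0.0165, -0.0043] [-0.0217, -0.0067] [-0.0264, -0.0097] [-0.0308, -0.0134] [-0.0346, -0.0175] [-0.0379, -0.0221] [-0.0406, -0.027] [-0.0427, -0.0323]
```

Call:
{"fn": "arm_command", "kwargs": {"series": [{"travel": [-0.0056, -0.001, 0], "yaw": 0, "hand": 0}, {"travel": [-0.0112, -0.0025, 0], "yaw": 0, "hand": 0}, {"travel": [-0.0165, -0.0043, 0], "yaw": 0, "hand": 0}, {"travel": [-0.0217, -0.0067, 0], "yaw": 0, "hand": 0}, {"travel": [-0.0264, -0.0097, 0], "yaw": 0, "hand": 0}, {"travel": [-0.0308, -0.0134, 0], "yaw": 0, "hand": 0}, {"travel": [-0.0346, -0.0175, 0], "yaw": 0, "hand": 0}, {"travel": [-0.0379, -0.0221, 0], "yaw": 0, "hand": 0}, {"travel": [-0.0406, -0.027, 0], "yaw": 0, "hand": 0}, {"travel": [-0.0427, -0.0323, 0], "yaw": 0, "hand": 0}, {"travel": [-0.0427, -0.0323, 0], "yaw": 0, "hand": 0}, {"travel": [-0.0427, -0.0323, 0], "yaw": 0, "hand": 0}]}}

```text
t: 34.9
ee_pos: [0.5967, -0.051, 0.254]
tool_rot: [-2.449, -1.967, -0.002]
contact_force: [-4.2, 3.1, 10.5]
opening: 0.0162
grip_force: 69.2
```

```bash
python3 arc.py -84.6 1
```

```text
r 0.0448868702155792 a0 -83.96392483857761 0.016240771185952216 69.23117637634277 [-4.2  3.1 10.5]
[-0.0003, -0.0004]
```

Call:
{"fn": "arm_command", "kwargs": {"series": [{"travel": [0, 0, 0], "yaw": 0, "hand": 1}, {"travel": [0, 0, 0], "yaw": 0, "hand": 1}, {"travel": [0, 0, 0], "yaw": 0, "hand": 1}, {"travel": [0, 0, 0], "yaw": 0, "hand": 1}, {"travel": [0, 0, 0], "yaw": 0, "hand": 1}, {"travel": [0, 0, -0.03], "yaw": 0, "hand": 1}, {"travel": [0, 0, -0.077], "yaw": 0, "hand": 1}, {"travel": [0.017, -0.04, -0.077], "yaw": 0, "hand": 1}, {"travel": [0.034, -0.079, -0.077], "yaw": 0, "hand": 1}, {"travel": [0.034, -0.079, -0.077], "yaw": 0, "hand": 1}, {"travel": [0.034, -0.079, -0.077], "yaw": 0, "hand": 1}, {"travel": [0.034, -0.079, -0.077], "yaw": 0, "hand": 1}]}}

```text
t: 36.1
ee_pos: [0.528, -0.0015, 0.3294]
tool_rot: [2.45, 1.966, 0.001]
contact_force: [1.0, 0.6, -0.9]
opening: 0.0854
grip_force: 0.0
```

```bash
python3 look.py w15|head -8
```

```text
[ 0.5280678  -0.00163802  0.32921408]
brown [580.  49.] [517, 0, 123, 110, 7112] [0.77  0.091 0.09 ] 0.203 28.6
brown [341.  67.] [313, 51, 65, 40, 1298] [0.575 0.12  0.09 ] 0.127 97.5
brown [356. 108.] [317, 82, 72, 49, 2036] [0.582 0.086 0.09 ] 0.092 96.1
brown [475. 141.] [443, 97, 75, 77, 3719] [0.68  0.036 0.09 ] 0.098 25.9
brown [466. 268.] [427, 219, 97, 97, 4068] [ 0.662 -0.083  0.09 ] 0.103 -47.7
brown [532. 302.] [466, 245, 136, 125, 4264] [ 0.724 -0.135  0.09 ] 0.184 -44.2
brown [626. 347.] [603, 315, 37, 66, 931] [ 0.82  -0.211  0.09 ] 0.306 -41.9
```

Call:
{"fn": "arm_command", "kwargs": {"series": [{"travel": [-0.05, -0.02, -0.02], "yaw": 0, "hand": 1}, {"travel": [-0.1, -0.04, -0.02], "yaw": 0, "hand": 1}, {"travel": [-0.15, -0.06, -0.02], "yaw": 0, "hand": 1}, {"travel": [-0.2, -0.08, -0.02], "yaw": 0, "hand": 1}, {"travel": [-0.25, -0.1, -0.02], "yaw": 0, "hand": 1}, {"travel": [-0.3, -0.12, -0.02], "yaw": 0, "hand": 1}, {"travel": [-0.35, -0.13, -0.02], "yaw": 0, "hand": 1}, {"travel": [-0.35, -0.13, -0.02], "yaw": 0, "hand": 1}, {"travel": [-0.35, -0.13, -0.02], "yaw": 0, "hand": 1}, {"travel": [-0.35, -0.13, -0.02], "yaw": 0, "hand": 1}]}}

```text
t: 37.15
ee_pos: [0.3245, -0.3158, 0.349]
tool_rot: [-2.452, -1.963, -0.001]
contact_force: [-0.2, 0.4, -0.6]
opening: 0.0854
grip_force: 0.0
```

```bash
python3 - <<'E'
from h import *
s=snap('scene','s9');t=snap('top','t9');print(arm.read_state()['ee_pos'])
o=np.zeros((600,800,3),np.uint8)
o[:,:400]=cv2.resize(t['frame'][170:350,280:400,::-1],(400,600),interpolation=3)
o[:300,400:]=cv2.resize(s['frame'][215:395,120:360,::-1],(400,300),interpolation=3)
o[300:,400:]=cv2.resize(t['frame'][150:330,290:530,::-1],(400,300),interpolation=3)
cv2.imwrite('pics/c9.png',o)
E
```

```text
[ 0.32506726 -0.31457264  0.34910035]
```

View pics/c9.png

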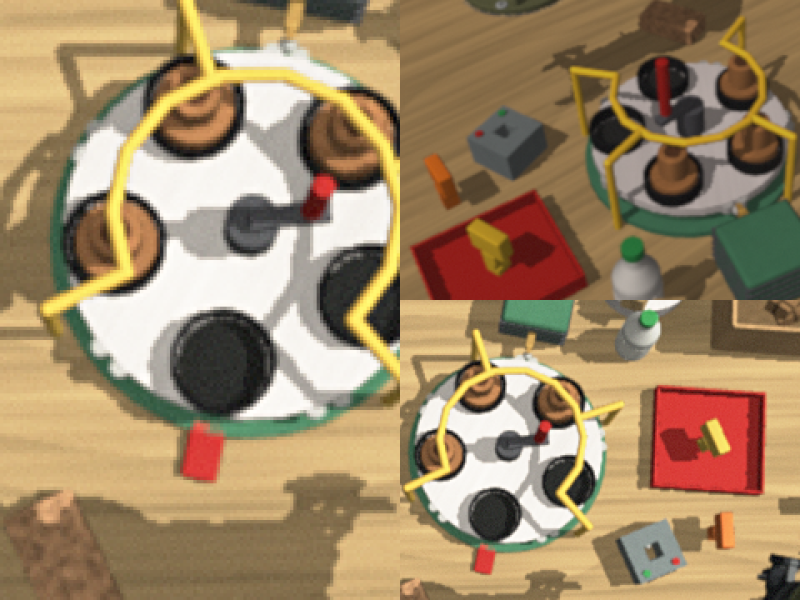

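```bash
python3 - <<'E'
from h import *
c=load('t9')
for z,p in ((.075,(347.2,278.6)),):
    q=onz(c,*p,z); d=q[:2]-[.5905,-.0064]; print(q,np.linalg.norm(d),np.degrees(np.arctan2(d[1],d[0])))
for n in ('w11','w15'):  # handle top in each wrist view, looser thresholds
    c=load(n);hsv=cv2.cvtColor(c['frame'],cv2.COLOR_RGB2HSV)
    m=cv2.inRange(hsv,(0,130,70),(7,255,255))|cv2.inRange(hsv,(172,130,70),(180,255,255))
    k,l,st,ce=cv2.connectedComponentsWithStats(m)
    for i in range(1,k):
        if st[i,4]>250: p=onz(c,*ce[i],.215);d=p[:2]+[.0015,0]-[.592,-.0064];print(n,ce[i].round(),st[i].tolist(),np.linalg.norm(d).round(4),np.degrees(np.arctan2(d[1],d[0])).round(1))
E
```

```text
[0.48416786 0.01773452 0.075     ] 0.10903668980587569 167.21207004977637
w11 [217. 195.] [201, 183, 35, 26, 799] 0.1288 150.8
w11 [498. 252.] [464, 228, 60, 45, 1332] 0.0376 -6.5
w11 [395. 387.] [358, 363, 76, 58, 2967] 0.0925 -112.4
w15 [212. 192.] [196, 180, 34, 26, 788] 0.1255 151.2
w15 [426. 287.] [410, 265, 40, 45, 448] 0.0219 -95.0
w15 [393. 386.] [355, 360, 79, 61, 3188] 0.0938 -109.6
```

```bash
python3 -c "
from workcell import arm; print(arm.job_done())"
```

```text
the job is handed in; nothing more can be done
None
```

I handed the job in after about 37 s of robot time, with no verdict returned: the last images showed the key standing in the red tray, all three blanks seated under the rail, an empty pocket at the opening in a detent, and the oil bottle not disturbed; I never checked the jar at the end, and the mug last about 11 s before it.

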